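Prop the guard open and nip up the clamp knob

ROBOT

A 7-joint arm with a two-finger parallel gripper is mounted at the origin on the work surface. World frame = base frame: x ahead of the robot, y to its left, z up, the work surface at z = 0. Lengths are in m, angles in rad, forces in N, time in s.
With the tool pointing down it reaches from about 0.4 to 0.85 m from the base axis. Payload 10.4 kg.
Tool frame: the origin (TCP) lies between the finger pads; the fingertips stand 25 mm ahead of it and the grasp point (between the pads) lies 6 mm ahead of it; x points along the fingers, y is the direction in which the jaws open and shut, and the axes are right-handed (so a half turn about x gives the same grasp; the last joint's range is limited). The gripper opens to 87 mm and grips with 3 to 60 N. Pads are 19 mm wide; open, the fingers measure 117 mm over their backs; the gripper's body (75 mm by 190 mm) begins 51 mm behind the grasp point.
Start: joints at [-1.282, 0.332, -0.065, 1.46, 0.022, 1.35, -0.088], TCP at [0.192, 0.595, 0.248] pointing down, gripper open.
Joint ranges: [-2.6, 2.6], [-0.5, 2.12], [-1.47, 1.34], [0.16, 2.42], [-1.27, 4.41], [0.06, 2.06], [-2.6, 2.6]. Speed limits (rad/s): [2.22, 2.22, 2.79, 2.79, 3.14, 3.14, 3.14].

INTERFACE

Orientations are given as a unit quaternion [x, y, z, w].
In Python, from bench import r gives the robot as it stands.
- The arm moves only by the shell command python3 -m pendant 'ROWS' [FORCE]. ROWS is JSON, a list of rows, each an object with "translation": the shift along the world's x, y, z in cm, a list of three; "angular": the turn, a rotation vector about the world's x, y, z in degrees, a list of three; "hand": the opening, from -1 (shut) to 1 (fully open). In form: [{"translation": [dx, dy, dz], "angular": [wx, wy, wz], "hand": hand}, ...]. A call has 1 to 20 rows; each row shifts and turns the commanded pose from where the row before left it; what a row does not reach is not made up. A row lasts 1/10 s, in which the tool goes at most 50 mm and 8.59 degrees, less where a joint would pass 70% of its speed; a pose out of reach is approached as far as the arm can. A call is refused whole if a number of a shift passes 5 or a number of a turn 8.59, either way. A call with a gripper value outside its range is refused whole. The fingers move at their own pace and stop on an object; FORCE is the grip in N (left out, the last holds). Time passes only in rows, so rows that do not move let the fingers close. It gives the time, the measured TCP pose, the force and the opening at its end, in the units of the state.
- r.read_state(): the state, without advancing time (a new reading comes with each control period).
- r.camera(name): name is "side" or "top"; returns the picture (480x640x3 uint8, red, green, blue); there is no depth.
- r.camera_info(name): a dict with "fx", "fy", "cx", "cy" (pixels), "rvec" (rotation vector, rad) and "tvec" (3), from world to camera coordinates, as OpenCV has them. Camera axes: x right, y down, z forward; pixel columns grow to the right and rows downward; lengths in m; the calibration is good to about 2 mm. A picture is of the moment at which its call begins. camera_info takes no time and is no camera call.
- r.close_job(): hands the job in, once; it reports no verdict.
Trained networks look in the newest picture that a camera, given by its name, has taken for a name from the list of things; names that differ only in an ending like _2 or _b are one class to them, and where a whole thing is asked for, a point or a joint stands for the part that bears it (a point fixed in the world has none). Each returns a list of dicts, best first, with "confidence" (0 to 1); they miss things now and then, are a little off and sometimes report something else, mostly with a low value. They report only what shows in the picture. A call takes as long as a camera call. They do not tell look-alikes from the thing itself.
- r.find_in(camera, name): "point" ([row, column] in pixels, amid what is visible of it).
- r.mark_of(camera, name): "point" ([row, column] in pixels: a listed point, or the origin of a listed thing).
The state is a dict: "time": time; "joint_positions": joint angles; "joint_vel": joint speeds; "joint_torque": joint torques, N m; "ee_pos": TCP position; "eef_rot": TCP orientation; "ft_force": force on the tool from outside, world axes, zero at the start; "torque": the same for the moment, N m; "width": finger opening in m.
Only numpy, scipy, OpenCV 4.12 (cv2) and the standard library are available. Lean on these libraries where they do the work, as an engineer would, in place of code of your own. Each camera call takes 0.05 s, during which the arm holds its last target.

TASK

Swing the clear guard of the clamp station up and stand the long plain prop pin from the wooden rack in the station's socket, lowering it in gently, so that the guard comes to rest on it. With the guard so propped, turn the black knob clockwise until you feel it come up firm, then nip it up about ten degrees further, carrying its collar round, and no more than fifteen. Leave the guard resting on the upright prop and the other things where they are.

Things in the scene. Friction and masses are not known exactly. Their poses are not given: they have to be found in the camera images.
- cover (a joint): Angle of the clear guard, rad: 0 shut, grows as its front edge swings up, hard end at 1.85. A weak spring and a soft-close damper (2.6 N m s/rad: about 6 N at the fin at 0.35 rad/s, raise it no faster) let it sink shut by itself, slowly: about 0.02 rad/s near 1.7, 0.03 near 1.45. With the prop in, it comes to rest on it at 1.28 to 1.37 rad.
- hinge (a point): Middle of the guard's hinge line, 50 mm above the table (deck level). Frame of the fixed station (grey box 240 x 260 x 50 mm): x from the robot's side to the hinge side, y along the hinge, z up. The guard, a clear box open below, 150 (x) x 120 (y) x 60 mm high, aluminium edges, lies from here towards -x. From 1.57 rad up it stands wholly behind the hinge line.
- fin (a point): Centre of the grip fin on the guard's front: aluminium lug 32 mm long, 14 mm thick (along the hinge axis), 24 mm high when shut. Shut, it lies at (-166, 0, +48) mm from hinge in the station's frame; it swings about the hinge. Pinched across its 14 mm it can pivot between the pads, so the gripper can stay upright along the whole arc.
- socket (a point): Centre of the mouth of the prop socket in the deck, 50 mm above the table, at (-30, +95, 0) mm from hinge in the station's frame: vertical blind hole 20 mm in diameter, 36 mm deep, 2 mm chamfer. The prop in it stands 130 mm above the deck; the guard's ear (aluminium tab on its left side, 102 to 147 mm from the hinge) sinks onto the prop's top.
- prop_mid (a point): Centre (half-way up) of the prop: plain aluminium round pin, 18 mm in diameter, 166 mm long, foot chamfered, about 110 g, z along it. It starts upright in one of the rack's three holes (20 mm wide, 40 mm deep, 60 mm apart), its foot 15 mm above the table; the tallest of the three shanks, its upper 70 mm stand above all neighbours. Press it down with well under 30 N.
- rack: Wooden rack, 190 mm (its x, along the row of holes) x 70 mm x 55 mm high, fixed; origin at the centre of its underside. The neighbours in it reach at most 107 mm above the table.
- knob_grip (a point): On the black knob's vertical axis at gripping height (84 mm above the table), at (-105, 0, +34) mm from hinge in the station's frame. Grip: upright bar 42 mm long (this x), 14 mm thick (y), 64 to 96 mm above the table. Clockwise from above tightens: light (0.04 N m) for 0.6 to 1.3 rad, then it meets an unmarked seat and turns the collar against 0.4 N m.
- collar_mark (a point): Dark tick on the rim of the steel collar (radius 34 mm, 8 mm high, on the deck) under the knob, 30 mm from the knob's axis, 58 mm above the table. It stays put until the knob has met its seat and then travels with the knob, 0.52 mm per degree. Its place does not tell where the seat is; the collar stays where it is left.
- arbor: Bystander: steel shank with a flange in the rack, 88 mm long; origin at its foot.
- punch: Bystander: dark steel pointed shank in the rack, 92 mm long; origin at its foot.
- bush: Bystander: loose steel bush, 52 mm in diameter, 30 mm high.
- holder: Bystander: loose dark tapered tool holder standing on its base, 48 mm in diameter, 75 mm high.
- toolbit: Bystander: loose square steel tool bit, 90 x 16 x 16 mm.
- barstock: Bystander: loose square brass bar, 130 x 20 x 20 mm.
- spanner: Bystander: loose spanner, 160 mm long.
- dish: Bystander: white dish, 90 mm across, 35 mm high.
Things that resemble listed ones, but are neither listed nor needed, are in the scene too. What is shaped like the part that bears prop_mid but purple or red is not meant.

How it is judged:
By the outcome, as a careful person would: the job done as asked, in the order asked, and still so for the second after the job is handed in, with the robot touching nothing.
It also fails if it takes over 72 s, if anything falls off the work surface, if the arm or the gripper's body presses on something with over 40 N, if the wrist force passes 120 N, or if a joint passes its speed limit or range.

## Working session

There is one attempt and no reset: what is moved stays moved. The work goes in short steps, Python scripts to look and compute and a shell command to move; the robot and the scene stay as the last step left them, time stands still between calls to the robot, and variables do not carry over. Pictures are saved under pics/ and viewed, and the job is handed in when it is done.

```bash
ls; mkdir -p pics
python3 - <<'E'
from bench import r
import cv2,numpy as np
s=r.read_state();print(s)
for c in("side","top"):
    print(c,r.camera_info(c))
    im=r.camera(c);cv2.imwrite(f"pics/{c}0.png",im[:,:,::-1])
    for n in("hinge","fin","socket","prop_mid","rack","knob_grip","collar_mark"):
        try:print(n,[(np.round(d["point"],1).tolist(),round(d["confidence"],2)) for d in r.mark_of(c,n)])
        except Exception as e:print(n,e)
print(r.read_state()["time"])
E
```

```text
pics
{'time': 0.0, 'joint_positions': array([-1.28158826,  0.33287239, -0.06470929,  1.46097562,  0.0216395 ,
        1.34989816, -0.08848353]), 'joint_vel': array([ 0.00132939,  0.00174251,  0.0007937 ,  0.00099358, -0.00132418,
        0.00098091,  0.00017992]), 'joint_torque': array([-7.26260150e-04, -6.23270202e+01,  2.42435164e-02, -3.89873922e+01,
       -6.12687715e-02,  4.00505948e-02,  1.51535382e-04]), 'ee_pos': array([0.19163686, 0.59451042, 0.24673726]), 'eef_rot': array([ 0.10926208,  0.69857687, -0.1102885 ,  0.69849023]), 'ft_force': array([ 0.17089802,  0.2440398 , -0.41707487]), 'torque': array([ 0.03531301, -0.00461042, -0.01090019]), 'width': 0.08712243680372606}
side {'fx': 439.90418201577273, 'fy': 439.90418201577273, 'cx': 319.0714276618516, 'cy': 243.06874331450481, 'rvec': array([-0.00428272, -2.76313199,  1.46128287]), 'tvec': array([0.47158136, 0.07791592, 1.00776004])}
hinge [([233.1, 277.2], 0.77)]
fin [([217.2, 346.5], 0.94)]
socket [([254.9, 279.6], 0.77)]
prop_mid [([364.1, 280.1], 0.84), ([344.3, 230.4], 0.68), ([366.5, 209.9], 0.59)]
rack [([396.3, 316.5], 0.79)]
knob_grip []
collar_mark []
top {'fx': 434.20204986264054, 'fy': 434.20204986264054, 'cx': 319.3649926262145, 'cy': 240.7165360545451, 'rvec': array([ 2.15402438, -2.20155384,  0.08404308]), 'tvec': array([0.01737871, 0.51409157, 1.24929499])}
hinge [([215.3, 364.5], 0.78)]
fin [([276.1, 359.1], 0.87)]
socket [([220.8, 331.8], 0.92)]
prop_mid [([196.5, 203.3], 0.64), ([241.7, 169.2], 0.57), ([233.5, 203.3], 0.51), ([204.6, 219.4], 0.47), ([222.5, 329.6], 0.45)]
rack [([254.0, 214.7], 0.79), ([210.5, 174.4], 0.74)]
knob_grip []
collar_mark [([255.7, 215.0], 0.37)]
0.8
```

View pics/side0.png

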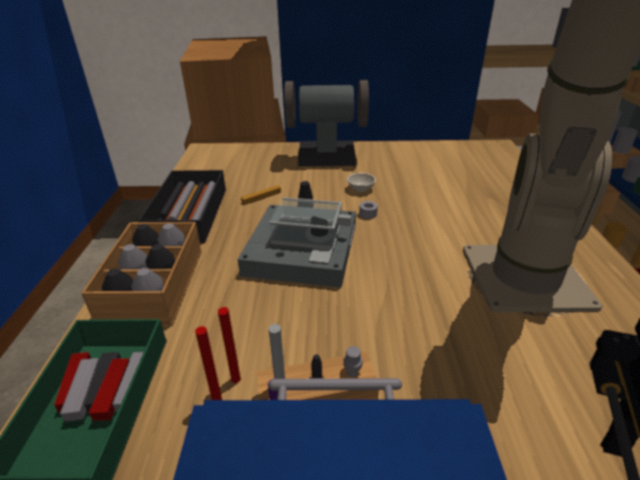

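View pics/top0.png

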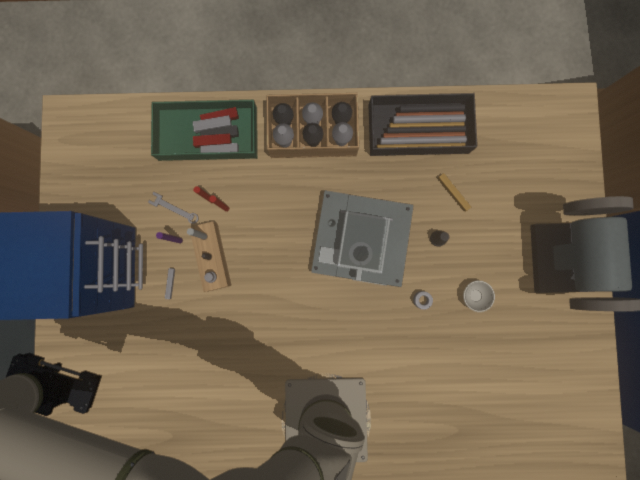

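```bash
cat > h.py <<'E'
import numpy as np,cv2
from bench import r
from scipy.spatial.transform import Rotation as R
def cam(c):
    i=r.camera_info(c);K=np.array([[i['fx'],0,i['cx']],[0,i['fy'],i['cy']],[0,0,1]]);return K,R.from_rotvec(i['rvec']).as_matrix(),np.array(i['tvec'])
def ray(c,rc):
    K,M,t=cam(c);d=M.T@np.linalg.inv(K)@[rc[1],rc[0],1];return -M.T@t,d
def atz(c,rc,z):
    o,d=ray(c,rc);return o+d*(z-o[2])/d[2]
def proj(c,p):
    K,M,t=cam(c);q=K@(M@np.array(p)+t);return np.array([q[1],q[0]])/q[2]
def tri(a,b):
    A=[];B=[]
    for c,rc in(("side",a),("top",b)):
        o,d=ray(c,rc);d/=np.linalg.norm(d);P=np.eye(3)-np.outer(d,d);A.append(P);B.append(P@o)
    return np.linalg.lstsq(np.vstack(A),np.hstack(B),rcond=None)[0]
E
python3 - <<'E'
from h import *
for c in("side","top"):print(c,"campos",ray(c,(0,0))[0])
print("hinge",atz("side",(233.1,277.2),.05),atz("top",(215.3,364.5),.05),tri((233.1,277.2),(215.3,364.5)))
print("socket",atz("side",(254.9,279.6),.05),atz("top",(220.8,331.8),.05),tri((254.9,279.6),(220.8,331.8)))
print("fin",tri((217.2,346.5),(276.1,359.1)),atz("top",(276.1,359.1),.098),atz("side",(217.2,346.5),.098))
for q in((364.1,280.1),(344.3,230.4),(366.5,209.9)):print("prop s",atz("side",q,.098))
for q in((196.5,203.3),(241.7,169.2),(233.5,203.3),(204.6,219.4),(222.5,329.6)):print("prop t",atz("top",q,.098))
for q in((254,214.7),(210.5,174.4)):print("rack t",atz("top",q,0))
print("rack s",atz("side",(396.3,316.5),0))
E
```

```text
side campos [0.45792541 0.79140757 0.6387633 ]
top campos [0.41116056 0.00201616 1.28696273]
hinge [ 0.57476312 -0.11872711  0.05      ] [ 0.582307   -0.12504954  0.05      ] [ 0.57922984 -0.12556404  0.04595973]
socket [ 0.56153622 -0.02661719  0.05      ] [ 0.56850159 -0.03084073  0.05      ] [ 0.56545908 -0.03102471  0.04716431]
fin [ 0.40739491 -0.09968242  0.105002  ] [ 0.40885653 -0.10037481  0.098     ] [ 0.40523798 -0.11127366  0.098     ]
prop s [0.52923091 0.33128682 0.098     ]
prop s [0.61407421 0.28953793 0.098     ]
prop s [0.63817859 0.33513433 0.098     ]
prop t [0.63819815 0.32514644 0.098     ]
prop t [0.51445462 0.41907102 0.098     ]
prop t [0.53505158 0.32513638 0.098     ]
prop t [0.61449166 0.28050791 0.098     ]
prop t [ 0.55781324 -0.02339086  0.098     ]
rack t [0.48332861 0.3178672  0.        ]
rack t [0.6164233  0.43845305 0.        ]
rack s [0.47444648 0.31799817 0.        ]
```

The side view shows the station in the middle with the clear guard shut and its fin towards the robot, and the rack at about (380,320). The grey prop stands at about (277,350) in the side view and (232,200) in the top view; the two red pins are decoys. I'll zoom in.

Run:
```python
import cv2
a=cv2.imread("pics/top0.png")
cv2.imwrite("pics/t_st.png",cv2.resize(a[180:300,300:430],None,fx=6,fy=5,interpolation=cv2.INTER_CUBIC)[:600,:780])
cv2.imwrite("pics/t_rk.png",cv2.resize(a[180:310,140:250],None,fx=5,fy=4.6,interpolation=cv2.INTER_CUBIC))
b=cv2.imread("pics/side0.png")
cv2.imwrite("pics/s_st.png",cv2.resize(b[170:290,230:370],None,fx=5,fy=5,interpolation=cv2.INTER_CUBIC))
cv2.imwrite("pics/s_rk.png",cv2.resize(b[300:420,190:400],None,fx=3.8,fy=3.8,interpolation=cv2.INTER_CUBIC))
```

```text
(no output)
```

View pics/t_st.png

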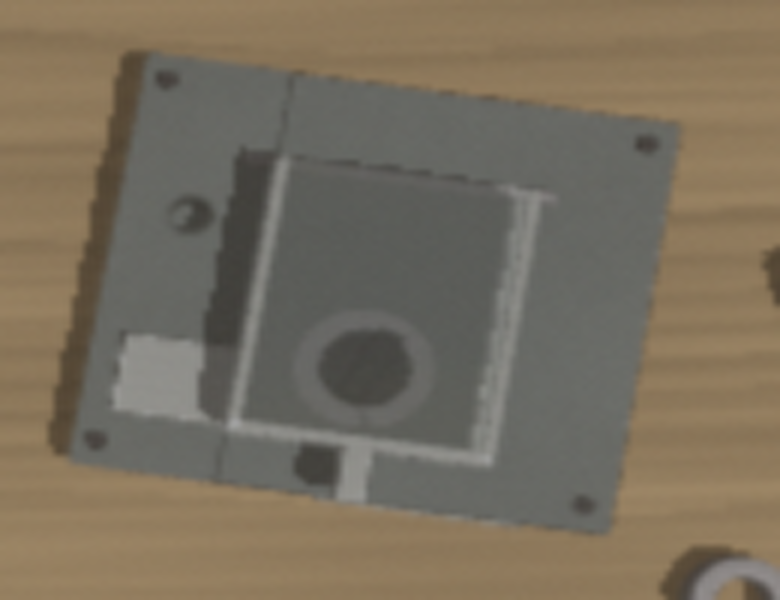

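View pics/t_rk.png

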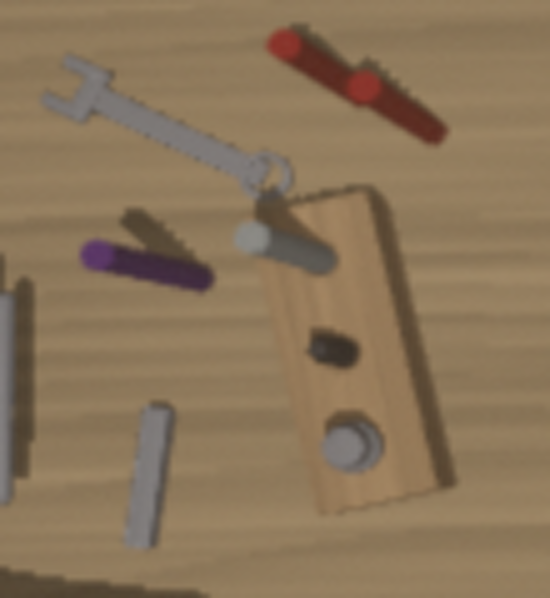

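View pics/s_st.png

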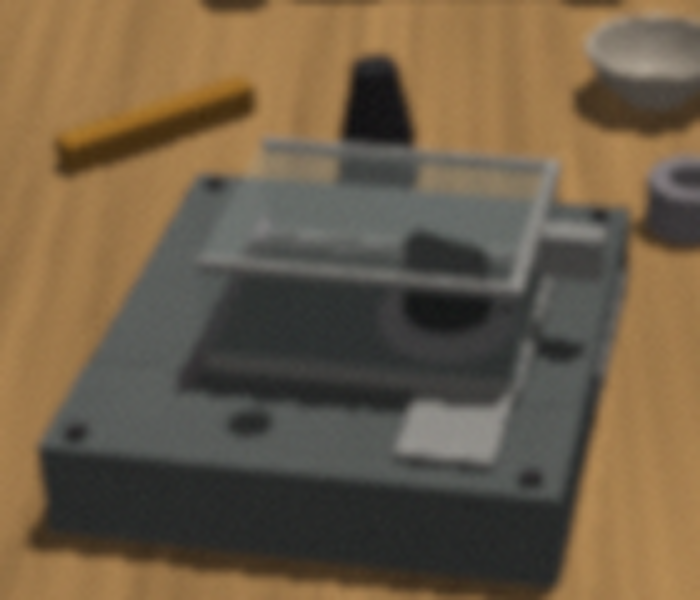

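View pics/s_rk.png

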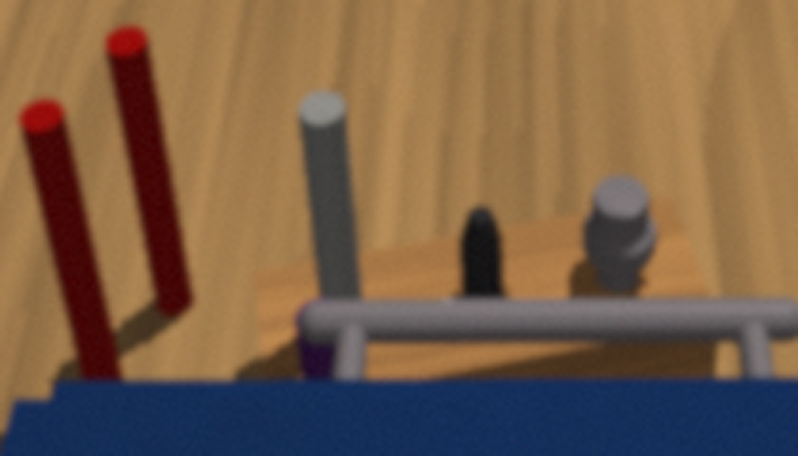

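Run:
```python
from h import *
T=lambda u,v:(180+v/5,300+u/6)
S=lambda u,v:(170+v/5,230+u/5)
def show(n,a,z):print(n,*(np.round(1000*q[:2],1) for q in a))
tc=[atz("top",T(*p),.05) for p in((145,55),(680,122),(610,532),(70,460))]
for q in tc:print("tc",np.round(q*1000,1))
c=np.mean(tc,0);print("centre",c)
e=(tc[0]-tc[3]+tc[1]-tc[2])/2;print("xlen",np.linalg.norm(e),"yaw",np.degrees(np.arctan2(e[1],e[0])))
e=(tc[0]-tc[1]+tc[3]-tc[2])/2;print("ylen",np.linalg.norm(e),"yaw",np.degrees(np.arctan2(-e[0],e[1])))
for p in((45,452),(565,497),(628,210),(205,178)):print("sc",np.round(1000*atz("side",S(*p),.05),1))
print("c side",np.mean([atz("side",S(*p),.05) for p in((45,452),(565,497),(628,210),(205,178))],0))
print("socket",atz("top",T(192,215),.05),atz("side",S(250,424),.05))
# screws
for p in((165,78),(647,143),(583,505),(95,440)):print("screw t",np.round(1000*atz("top",T(*p),.05),1))
for p in((75,433),(530,480),(600,215),(213,184)):print("screw s",np.round(1000*atz("side",S(*p),.05),1))
# prop top z=.181
K=lambda u,v:(180+v/4.6,140+u/5)
Q=lambda u,v:(300+v/3.8,190+u/3.8)
print("prop top",atz("top",K(253,239),.181),atz("side",Q(323,107),.181))
print("rack corners",[np.round(atz("top",K(*p),.055)*1000,1) for p in((258,200),(368,186),(452,484),(322,514))])
for n in("prop_mid","arbor","punch"):
  pass
```

```text
tc [655.5 -10.9  50. ]
tc [ 610.7 -266.3   50. ]
tc [ 377.1 -224.1   50. ]
tc [423.3  29.9  50. ]
centre [ 0.51667187 -0.1178534   0.05      ]
xlen 0.23661613122505568 yaw -10.093038750421396
ylen 0.2586997486028812 yaw -10.127431538722353
sc [651.8  -6.9  50. ]
sc [418.5  29.8  50. ]
sc [ 375.3 -217.6   50. ]
sc [ 603.3 -257.1   50. ]
c side [ 0.51220756 -0.11294347  0.05      ]
socket [ 0.5621378 -0.0312619  0.05     ] [ 0.56064745 -0.02699479  0.05      ]
screw t [641.9 -20.2  50. ]
screw t [ 598.9 -250.    50. ]
screw t [ 392.6 -211.9   50. ]
screw t [434.4  17.8  50. ]
screw s [640.3 -21.3  50. ]
screw s [433.4  17.3  50. ]
screw s [ 390.3 -212.7   50. ]
screw s [ 598.3 -250.4   50. ]
prop top [0.53110014 0.33517467 0.181     ] [0.53080208 0.33618181 0.181     ]
rack corners [array([569.1, 370.3,  55. ]), array([576.4, 307.3,  55. ]), array([391. , 260.1,  55. ]), array([374.2, 333.7,  55. ])]
```

```bash
cat >> h.py <<'E'
YAW=np.radians(-10.4)
EX=np.array([np.cos(YAW),np.sin(YAW),0]);EY=np.array([-np.sin(YAW),np.cos(YAW),0])
H=np.array([.5755,-.1274,.05])
def st(x,y,z):return H+(EX*x+EY*y+np.array([0,0,z]))/1000
E
python3 - <<'E'
from h import *
s=r.read_state();M=R.from_quat(s['eef_rot']).as_matrix();print("tool axes cols\n",M.round(3)); print("jaw yaw deg",np.degrees(np.arctan2(M[1,1],M[0,1])), "EY yaw",90-10.4)
K=lambda u,v:(180+v/4.6,140+u/5)
Q=lambda u,v:(300+v/3.8,190+u/3.8)
for n,a,b in(("redA",Q(43,117),K(285,43)),("redB",Q(127,41),K(366,88)),("prop",Q(323,107),K(253,239)),("redA'",Q(43,117),K(366,88)),("redB'",Q(127,41),K(285,43))):
  print(n,tri(a,b),proj("side",tri(a,b))-a)
for n,p in (("fin",(-166,0,48)),("sock",(-30,95,0)),("knob",(-105,0,34))):print(n,st(*p))
for c in("top","side"):
  im=cv2.imread(f"pics/{c}0.png")
  box=[(-180,-130,0),(60,-130,0),(60,130,0),(-180,130,0)]
  g=[(-150,-60,60),(0,-60,60),(0,60,60),(-150,60,60)]
  f=[(-182,-7,60),(-150,-7,60),(-150,7,60),(-182,7,60)]
  k=[(-126,-7,46),(-84,-7,46),(-84,7,46),(-126,7,46)]
  o,z=((180,300),6) if c=="top" else ((165,225),6)
  im=cv2.resize(im[o[0]:o[0]+(100 if 0 else 120),o[1]:o[1]+133],None,fx=z,fy=5,interpolation=cv2.INTER_CUBIC)
  def P(p):
    q=proj(c,st(*p));return (int(round((q[1]-o[1]+.5)*z)),int(round((q[0]-o[0]+.5)*5)))
  for poly,col in((box,(0,255,0)),(g,(0,0,255)),(f,(255,255,0)),(k,(0,255,255))):
    cv2.polylines(im,[np.array([P(p) for p in poly])],True,col,1)
  cv2.circle(im,P((-30,95,0)),3,(255,0,255),-1)
  cv2.imwrite(f"pics/ov_{c}.png",im)
E
```

```text
tool axes cols
 [[ 0.     0.307  0.952]
 [ 0.     0.952 -0.307]
 [-1.     0.    -0.   ]]
jaw yaw deg 72.13452768395918 EY yaw 79.6
redA [0.64407894 0.32356538 0.16406198] [-0.03677593 -0.5914961 ]
redB [0.61794153 0.28113985 0.1644596 ] [-0.00057893 -0.00867716]
prop [0.53105545 0.33539908 0.18022319] [-0.00445574 -0.08898157]
redA' [0.63954251 0.29261396 0.13172428] [ 0.30458204 10.06007794]
redB' [0.62312083 0.3123449  0.1956057 ] [ -0.99643685 -10.34718629]
fin [ 0.41222714 -0.09743382  0.098     ]
sock [ 0.56314217 -0.02854514  0.05      ]
knob [ 0.472225   -0.10844549  0.084     ]
```

View pics/ov_top.png

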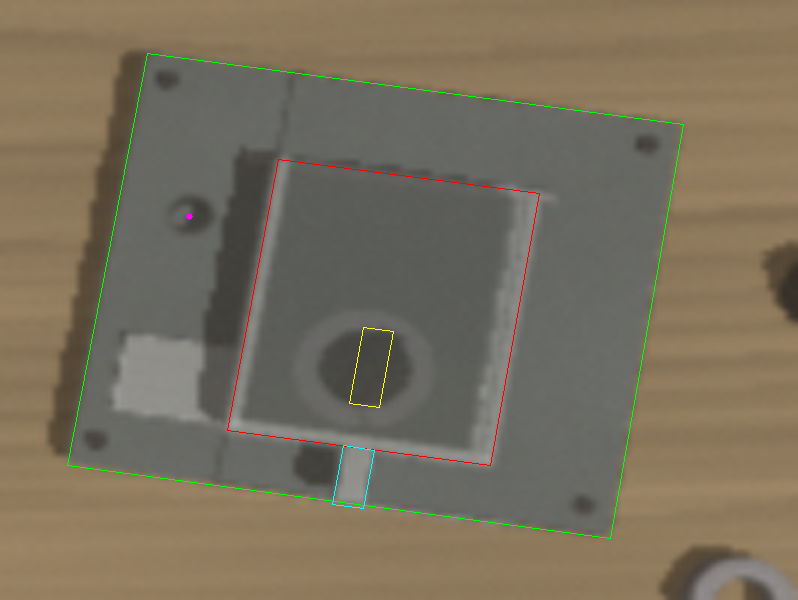

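View pics/ov_side.png

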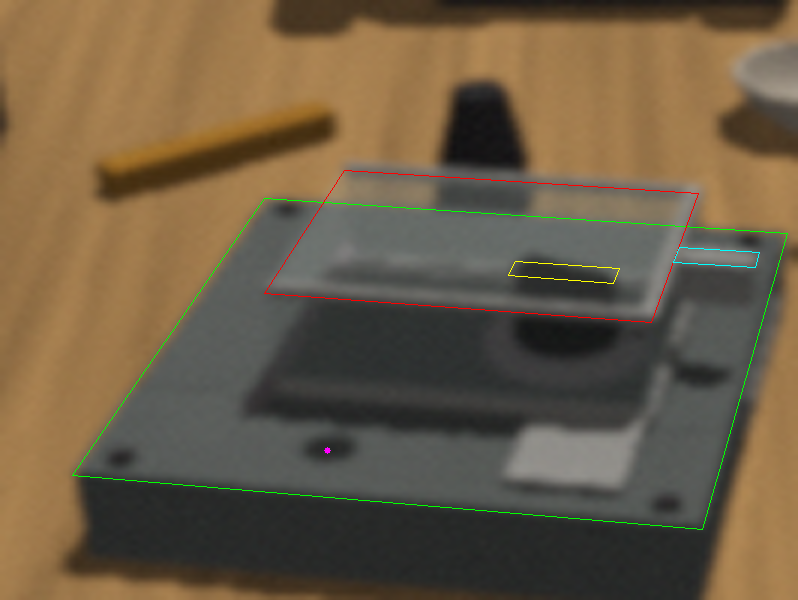

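The overlay of the fitted station frame matches the top view, and the side view to within about 1–2 mm. The white tab at (720,378) is the ear. I'll move to above the fin, routing round the blue crate.

```bash
python3 -m pendant '[{"translation":[1.6,-3.9,0],"angular":[0,0,1.5],"hand":0.2},{"translation":[1.6,-3.9,0],"angular":[0,0,1.5],"hand":0.2},{"translation":[1.6,-3.9,0],"angular":[0,0,1.5],"hand":0.2},{"translation":[1.6,-3.9,0],"angular":[0,0,1.5],"hand":0.2},{"translation":[1.6,-3.9,0],"angular":[0,0,1.5],"hand":0.2},{"translation":[2.2,-3,0],"angular":[0,0,0],"hand":0.2},{"translation":[2.2,-3,0],"angular":[0,0,0],"hand":0.2},{"translation":[2.2,-3,0],"angular":[0,0,0],"hand":0.2},{"translation":[2.2,-3,0],"angular":[0,0,0],"hand":0.2},{"translation":[2.2,-3,0],"angular":[0,0,0],"hand":0.2},{"translation":[2.2,-3,0],"angular":[0,0,0],"hand":0.2},{"translation":[0.6,-4,-1],"angular":[0,0,0],"hand":0.2},{"translation":[0.6,-4,-1],"angular":[0,0,0],"hand":0.2},{"translation":[0.6,-4,-1],"angular":[0,0,0],"hand":0.2},{"translation":[0.6,-4,-1],"angular":[0,0,0],"hand":0.2},{"translation":[0.6,-4,-1],"angular":[0,0,0],"hand":0.2},{"translation":[0.6,-4,-1],"angular":[0,0,0],"hand":0.2}]' 20
cat >> h.py <<'E'
def show():
    s=r.read_state();M=R.from_quat(s['eef_rot']).as_matrix();p=s['ee_pos']
    q=p+.006*M[:,0]-H
    print("t",round(s['time'],2),"tcp",p.round(4),"F",s['ft_force'].round(2),"Tq",s['torque'].round(3),"w",round(s['width'],4))
    print("jawyaw",round(np.degrees(np.arctan2(M[1,1],M[0,1])),2),"tool x",M[:,0].round(3),"grasp st mm",(1000*np.array([q@EX,q@EY,q[2]])).round(1))
    print("j",s['joint_positions'].round(2))
E
python3 -c "
from h import *
show()"
```

```text
time: 2.5
ee_pos: [0.4398, -0.0217, 0.1875]
eef_rot: [0.064, 0.704, -0.064, 0.705]
ft_force: [0.3, 0.4, 0.1]
width: 0.0525
t 2.5 tcp [ 0.4398 -0.0217  0.1875] F [0.3  0.35 0.14] Tq [ 0.034 -0.056  0.051] w 0.0525
jawyaw 79.64 tool x [ 0.001  0.001 -1.   ] grasp st mm [-152.6   79.4  131.5]
j [-0.61 -0.07  0.55  2.03  0.04  1.17  1.31]
```

```bash
python3 -m pendant '[{"translation":[-1.15,-2.48,-1],"angular":[0,0,0],"hand":0.2},{"translation":[-1.15,-2.48,-1],"angular":[0,0,0],"hand":0.2},{"translation":[-1.15,-2.48,-1],"angular":[0,0,0],"hand":0.2},{"translation":[0,0,0],"angular":[0,0,0],"hand":0.2}]'
python3 - <<'E'
from h import *
show()
cv2.imwrite("pics/top1.png",cv2.resize(r.camera("top")[200:320,290:430,::-1],None,fx=5,fy=5))
cv2.imwrite("pics/side1.png",cv2.resize(r.camera("side")[150:290,240:400,::-1],None,fx=4,fy=4))
E
```

```text
time: 2.9
ee_pos: [0.4033, -0.0972, 0.1567]
eef_rot: [0.066, 0.705, -0.065, 0.704]
ft_force: [-1.1, 0.2, 0.8]
width: 0.0522
t 2.9 tcp [ 0.4033 -0.0972  0.1567] F [-1.08  0.2   0.75] Tq [-0.013 -0.02   0.032] w 0.0522
jawyaw 79.38 tool x [-0.002  0.    -1.   ] grasp st mm [-174.8   -1.4  100.7]
j [-0.53 -0.11  0.63  2.12  0.07  1.11  1.45]
```

View pics/side1.png

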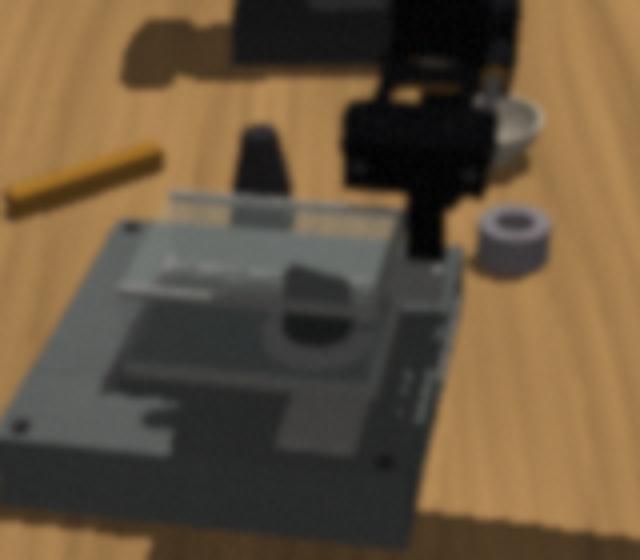

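The gripper stands above the fin. I'll descend and pinch.

```bash
python3 -m pendant '[{"translation":[0.1,0.1,-1.7],"angular":[0,0,0],"hand":0.2},{"translation":[0,0,-1.7],"angular":[0,0,0],"hand":0.2},{"translation":[0,0,-1.6],"angular":[0,0,0],"hand":0.2},{"translation":[0,0,0],"angular":[0,0,0],"hand":-1},{"translation":[0,0,0],"angular":[0,0,0],"hand":-1},{"translation":[0,0,0],"angular":[0,0,0],"hand":-1},{"translation":[0,0,0],"angular":[0,0,0],"hand":-1},{"translation":[0,0,0],"angular":[0,0,0],"hand":-1}]' 30
python3 - <<'E'
from h import *
show()
P=np.array([-174,0,50.]);rho=np.hypot(174,50);p0=np.arctan2(50,174)
for n in range(0,55):
  th=.034*n; a=p0+th
  d=rho*.034*np.array([np.sin(a+.017),np.cos(a+.017)])/10
  print(n,round(th,3),(EX*d[0]+np.array([0,0,d[1]])).round(2).tolist())
E
```

```text
time: 3.8
ee_pos: [0.4066, -0.0934, 0.1081]
eef_rot: [0.064, 0.704, -0.064, 0.705]
ft_force: [-0.0, 0.2, -0.2]
width: 0.0201
t 3.8 tcp [ 0.4066 -0.0934  0.1081] F [-0.01  0.24 -0.24] Tq [-0.014  0.012  0.007] w 0.0201
jawyaw 79.64 tool x [ 0.001  0.    -1.   ] grasp st mm [-172.3    2.9   52.1]
j [-0.53 -0.02  0.66  2.17  0.01  0.98  1.51]
0 0.0 [0.18, -0.03, 0.59]
1 0.034 [0.2, -0.04, 0.58]
2 0.068 [0.22, -0.04, 0.58]
3 0.102 [0.24, -0.04, 0.57]
4 0.136 [0.25, -0.05, 0.56]
5 0.17 [0.27, -0.05, 0.55]
6 0.204 [0.29, -0.05, 0.54]
7 0.238 [0.31, -0.06, 0.53]
8 0.272 [0.33, -0.06, 0.52]
9 0.306 [0.34, -0.06, 0.51]
10 0.34 [0.36, -0.07, 0.49]
11 0.374 [0.38, -0.07, 0.48]
12 0.408 [0.39, -0.07, 0.47]
13 0.442 [0.41, -0.07, 0.46]
14 0.476 [0.42, -0.08, 0.44]
15 0.51 [0.44, -0.08, 0.43]
16 0.544 [0.45, -0.08, 0.41]
17 0.578 [0.46, -0.09, 0.39]
18 0.612 [0.48, -0.09, 0.38]
19 0.646 [0.49, -0.09, 0.36]
20 0.68 [0.5, -0.09, 0.34]
21 0.714 [0.51, -0.09, 0.33]
22 0.748 [0.52, -0.1, 0.31]
23 0.782 [0.53, -0.1, 0.29]
24 0.816 [0.54, -0.1, 0.27]
25 0.85 [0.55, -0.1, 0.25]
26 0.884 [0.56, -0.1, 0.23]
27 0.918 [0.57, -0.1, 0.21]
28 0.952 [0.57, -0.11, 0.19]
29 0.986 [0.58, -0.11, 0.17]
30 1.02 [0.59, -0.11, 0.15]
31 1.054 [0.59, -0.11, 0.13]
32 1.088 [0.59, -0.11, 0.11]
33 1.122 [0.6, -0.11, 0.09]
34 1.156 [0.6, -0.11, 0.07]
35 1.19 [0.6, -0.11, 0.05]
36 1.224 [0.6, -0.11, 0.03]
37 1.258 [0.61, -0.11, 0.01]
38 1.292 [0.61, -0.11, -0.01]
39 1.326 [0.6, -0.11, -0.03]
40 1.36 [0.6, -0.11, -0.05]
41 1.394 [0.6, -0.11, -0.07]
42 1.428 [0.6, -0.11, -0.09]
43 1.462 [0.59, -0.11, -0.12]
44 1.496 [0.59, -0.11, -0.14]
45 1.53 [0.59, -0.11, -0.16]
46 1.564 [0.58, -0.11, -0.18]
47 1.598 [0.57, -0.11, -0.2]
48 1.632 [0.57, -0.1, -0.22]
49 1.666 [0.56, -0.1, -0.24]
50 1.7 [0.55, -0.1, -0.25]
51 1.734 [0.54, -0.1, -0.27]
52 1.768 [0.53, -0.1, -0.29]
53 1.802 [0.52, -0.1, -0.31]
54 1.836 [0.51, -0.09, -0.33]
```

```bash
python3 -m pendant '[{"translation":[0,0,0],"angular":[0,0,0],"hand":-1},{"translation":[0,0,0],"angular":[0,0,0],"hand":-1},{"translation":[0,0,0],"angular":[0,0,0],"hand":-1}]' 30
python3 -c "
from h import *
show();show()"
```

```text
time: 4.1
ee_pos: [0.4061, -0.0957, 0.1078]
eef_rot: [0.064, 0.704, -0.065, 0.704]
ft_force: [-0.6, -10.4, 0.4]
width: 0.0137
t 4.1 tcp [ 0.4061 -0.0957  0.1078] F [ -0.6  -10.36   0.44] Tq [-2.323  0.253  0.045] w 0.0137
jawyaw 79.54 tool x [ 0.    -0.002 -1.   ] grasp st mm [-172.3    0.5   51.8]
j [-0.53 -0.02  0.66  2.17  0.02  0.98  1.51]
t 4.1 tcp [ 0.4061 -0.0957  0.1078] F [ -0.6  -10.36   0.44] Tq [-2.323  0.253  0.045] w 0.0137
jawyaw 79.54 tool x [ 0.    -0.002 -1.   ] grasp st mm [-172.3    0.5   51.8]
j [-0.53 -0.02  0.66  2.17  0.02  0.98  1.51]
```

```bash
python3 -m pendant '[{"translation":[-0.04,-0.24,0.2],"angular":[0,0,0],"hand":-1},{"translation":[0.18,-0.03,0.59],"angular":[0,0,0],"hand":-1},{"translation":[0.2,-0.04,0.58],"angular":[0,0,0],"hand":-1},{"translation":[0.22,-0.04,0.58],"angular":[0,0,0],"hand":-1},{"translation":[0.24,-0.04,0.57],"angular":[0,0,0],"hand":-1},{"translation":[0.25,-0.05,0.56],"angular":[0,0,0],"hand":-1},{"translation":[0.27,-0.05,0.55],"angular":[0,0,0],"hand":-1},{"translation":[0.29,-0.05,0.54],"angular":[0,0,0],"hand":-1},{"translation":[0.31,-0.06,0.53],"angular":[0,0,0],"hand":-1},{"translation":[0.33,-0.06,0.52],"angular":[0,0,0],"hand":-1},{"translation":[0.34,-0.06,0.51],"angular":[0,0,0],"hand":-1}]'
python3 -c "
from h import *
show()
c=r.camera('side');cv2.imwrite('pics/side2.png',cv2.resize(c[130:290,230:400,::-1],None,fx=4,fy=3.6))"
```

```text
time: 5.2
ee_pos: [0.4318, -0.1007, 0.165]
eef_rot: [0.064, 0.705, -0.064, 0.704]
ft_force: [-3.1, -0.0, -7.3]
width: 0.0139
t 5.2 tcp [ 0.4318 -0.1007  0.165 ] F [-3.1  -0.03 -7.33] Tq [ 0.109  1.057 -0.029] w 0.0139
jawyaw 79.64 tool x [-0.001  0.    -1.   ] grasp st mm [-146.2    0.4  109. ]
j [-0.53 -0.04  0.66  2.05  0.02  1.12  1.5 ]
```

View pics/side2.png

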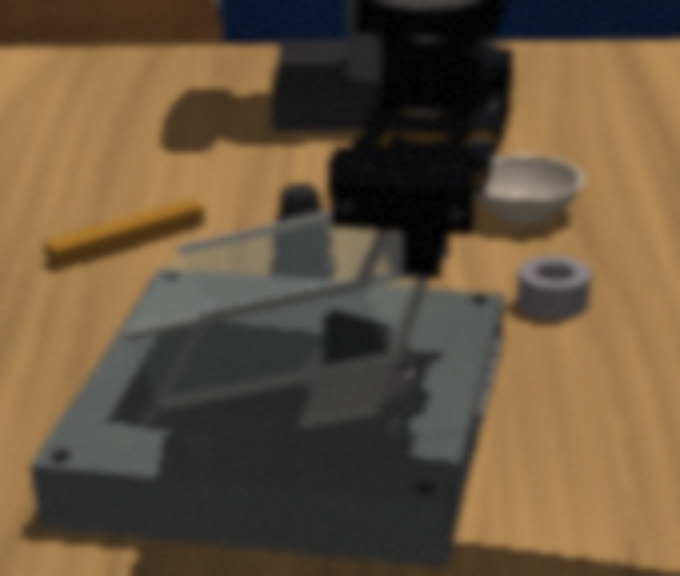

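The guard is rising with the fin held, at about 0.35 rad. I'll continue the arc.

```bash
python3 -m pendant '[{"translation":[0.36,-0.07,0.49],"angular":[0,0,0],"hand":-1},{"translation":[0.38,-0.07,0.48],"angular":[0,0,0],"hand":-1},{"translation":[0.39,-0.07,0.47],"angular":[0,0,0],"hand":-1},{"translation":[0.41,-0.07,0.46],"angular":[0,0,0],"hand":-1},{"translation":[0.42,-0.08,0.44],"angular":[0,0,0],"hand":-1},{"translation":[0.44,-0.08,0.43],"angular":[0,0,0],"hand":-1},{"translation":[0.45,-0.08,0.41],"angular":[0,0,0],"hand":-1},{"translation":[0.46,-0.09,0.39],"angular":[0,0,0],"hand":-1},{"translation":[0.48,-0.09,0.38],"angular":[0,0,0],"hand":-1},{"translation":[0.49,-0.09,0.36],"angular":[0,0,0],"hand":-1},{"translation":[0.5,-0.09,0.34],"angular":[0,0,0],"hand":-1},{"translation":[0.51,-0.09,0.33],"angular":[0,0,0],"hand":-1},{"translation":[0.52,-0.1,0.31],"angular":[0,0,0],"hand":-1},{"translation":[0.53,-0.1,0.29],"angular":[0,0,0],"hand":-1},{"translation":[0.54,-0.1,0.27],"angular":[0,0,0],"hand":-1}]'
python3 -c "
from h import *
show()"
```

```text
time: 6.75
ee_pos: [0.5013, -0.1135, 0.2236]
eef_rot: [0.064, 0.704, -0.064, 0.704]
ft_force: [-5.1, -1.0, -7.8]
width: 0.0138
t 6.75 tcp [ 0.5013 -0.1135  0.2236] F [-5.14 -1.03 -7.8 ] Tq [-0.015  1.425 -0.065] w 0.0138
jawyaw 79.64 tool x [-0.  0. -1.] grasp st mm [-75.5   0.3 167.6]
j [-0.51  0.1   0.69  1.82 -0.07  1.25  1.59]
```

```bash
python3 -m pendant '[{"translation":[0.55,-0.1,0.2],"angular":[0,0,0],"hand":-1},{"translation":[0.56,-0.1,0.18],"angular":[0,0,0],"hand":-1},{"translation":[0.57,-0.1,0.16],"angular":[0,0,0],"hand":-1},{"translation":[0.57,-0.11,0.14],"angular":[0,0,0],"hand":-1},{"translation":[0.58,-0.11,0.13],"angular":[0,0,0],"hand":-1},{"translation":[0.59,-0.11,0.11],"angular":[0,0,0],"hand":-1},{"translation":[0.59,-0.11,0.1],"angular":[0,0,0],"hand":-1},{"translation":[0.59,-0.11,0.08],"angular":[0,0,0],"hand":-1},{"translation":[0.6,-0.11,0.06],"angular":[0,0,0],"hand":-1},{"translation":[0.6,-0.11,0.04],"angular":[0,0,0],"hand":-1},{"translation":[0.6,-0.11,0.03],"angular":[0,0,0],"hand":-1},{"translation":[0.6,-0.11,0.03],"angular":[0,0,0],"hand":-1},{"translation":[0.6,-0.11,0.01],"angular":[0,0,0],"hand":-1},{"translation":[0.6,-0.11,-0.01],"angular":[0,0,0],"hand":-1},{"translation":[0.6,-0.11,-0.03],"angular":[0,0,0],"hand":-1}]'
python3 -c "
from h import *
show()"
```

```text
time: 8.25
ee_pos: [0.5904, -0.13, 0.2377]
eef_rot: [0.064, 0.703, -0.064, 0.705]
ft_force: [-6.3, -0.1, 5.6]
width: 0.0136
t 8.25 tcp [ 0.5904 -0.13    0.2377] F [-6.32 -0.13  5.57] Tq [ 0.091  1.91  -0.026] w 0.0136
jawyaw 79.66 tool x [ 0.003 -0.    -1.   ] grasp st mm [ 15.1   0.2 181.7]
j [-0.41  0.33  0.69  1.57 -0.22  1.32  1.7 ]
```

```bash
python3 -m pendant '[{"translation":[0.6,-0.11,0.0],"angular":[0,0,0],"hand":-1},{"translation":[0.6,-0.11,-0.03],"angular":[0,0,0],"hand":-1},{"translation":[0.6,-0.11,-0.06],"angular":[0,0,0],"hand":-1},{"translation":[0.59,-0.11,-0.1],"angular":[0,0,0],"hand":-1},{"translation":[0.59,-0.11,-0.13],"angular":[0,0,0],"hand":-1},{"translation":[0.59,-0.11,-0.16],"angular":[0,0,0],"hand":-1},{"translation":[0.58,-0.11,-0.18],"angular":[0,0,0],"hand":-1},{"translation":[0.57,-0.11,-0.2],"angular":[0,0,0],"hand":-1}]'
python3 -c "
from h import *
show()"
```

```text
time: 9.05
ee_pos: [0.637, -0.1385, 0.228]
eef_rot: [0.064, 0.704, -0.064, 0.705]
ft_force: [-7.7, 0.0, 1.4]
width: 0.0138
t 9.05 tcp [ 0.637  -0.1385  0.228 ] F [-7.71  0.01  1.44] Tq [0.099 1.907 0.03 ] w 0.0138
jawyaw 79.68 tool x [ 0.001 -0.    -1.   ] grasp st mm [6.25e+01 1.00e-01 1.72e+02]
j [-0.34  0.46  0.67  1.44 -0.29  1.34  1.74]
```

```bash
python3 -m pendant '[{"translation":[0.57,-0.1,-0.22],"angular":[0,0,0],"hand":-1},{"translation":[0.56,-0.1,-0.24],"angular":[0,0,0],"hand":-1},{"translation":[0.55,-0.1,-0.25],"angular":[0,0,0],"hand":-1},{"translation":[0.54,-0.1,-0.27],"angular":[0,0,0],"hand":-1},{"translation":[0.53,-0.1,-0.28],"angular":[0,0,0],"hand":-1}]'
python3 -c "
from h import *
show()
c=r.camera('side');cv2.imwrite('pics/side3.png',cv2.resize(c[100:290,230:400,::-1],None,fx=4,fy=3))"
```

```text
time: 9.55
ee_pos: [0.6646, -0.1436, 0.2156]
eef_rot: [0.063, 0.704, -0.064, 0.705]
ft_force: [-6.7, -0.5, 1.5]
width: 0.0136
t 9.55 tcp [ 0.6646 -0.1436  0.2156] F [-6.72 -0.53  1.5 ] Tq [ 0.074  1.878 -0.004] w 0.0136
jawyaw 79.68 tool x [ 0.001 -0.001 -1.   ] grasp st mm [9.060e+01 1.000e-01 1.596e+02]
j [-0.3   0.53  0.66  1.37 -0.32  1.34  1.75]
```

View pics/side3.png

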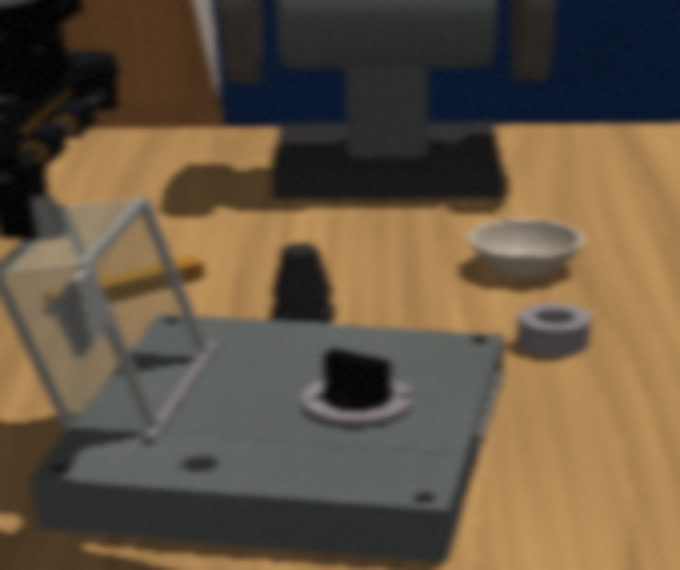

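The guard is at 1.80 rad; the view shows it standing behind the hinge, with the knob and socket clear. I'll release it and go to the prop.

```bash
python3 -m pendant '[{"translation":[0,0,0],"angular":[0,0,0],"hand":0.2},{"translation":[0,0,0],"angular":[0,0,0],"hand":0.2},{"translation":[0,0,2.5],"angular":[0,0,0],"hand":0.2},{"translation":[0,0,3.5],"angular":[0,0,0],"hand":0.2},{"translation":[-1.1,4,0],"angular":[0,0,0],"hand":0.2},{"translation":[-1.1,4,0],"angular":[0,0,0],"hand":0.2},{"translation":[-1.1,4,0],"angular":[0,0,0],"hand":0.2},{"translation":[-1.1,4,0],"angular":[0,0,0],"hand":0.2},{"translation":[-1.1,4,0],"angular":[0,0,0],"hand":0.2},{"translation":[-1.1,4,0],"angular":[0,0,0],"hand":0.2},{"translation":[-1.1,4,-0.5],"angular":[0,0,0],"hand":0.2},{"translation":[-1.1,4,-0.5],"angular":[0,0,0],"hand":0.2},{"translation":[-1.1,4,-0.5],"angular":[0,0,0],"hand":0.2},{"translation":[-1.1,4,-0.5],"angular":[0,0,0],"hand":0.2},{"translation":[-1.1,4,-0.5],"angular":[0,0,0],"hand":0.2},{"translation":[-1.2,3.9,-0.5],"angular":[0,0,0],"hand":0.2},{"translation":[0,0,0],"angular":[0,0,0],"hand":0.2}]'
python3 -c "
from h import *
show()
c=r.camera('side');cv2.imwrite('pics/side4.png',cv2.resize(c[120:400,180:400,::-1],None,fx=3,fy=2.1))
c=r.camera('top');cv2.imwrite('pics/top4.png',cv2.resize(c[150:310,130:420,::-1],None,fx=2.7,fy=3))
show()"
```

```text
time: 11.3
ee_pos: [0.5272, 0.3433, 0.2438]
eef_rot: [0.061, 0.705, -0.059, 0.704]
ft_force: [0.7, -0.1, -0.4]
width: 0.0524
t 11.3 tcp [0.5272 0.3433 0.2438] F [ 0.68 -0.06 -0.36] Tq [-0.003  0.035  0.014] w 0.0524
jawyaw 80.21 tool x [-0.001  0.003 -1.   ] grasp st mm [-132.5  454.3  187.8]
j [-1.03  0.36  0.5   1.48 -0.18  1.34  0.88]
t 11.4 tcp [0.5304 0.337  0.2448] F [-0.02 -1.34  0.42] Tq [-0.042 -0.021  0.029] w 0.0522
jawyaw 79.79 tool x [ 0.001  0.001 -1.   ] grasp st mm [-128.2  448.6  188.8]
j [-1.02  0.36  0.5   1.48 -0.18  1.34  0.88]
```

View pics/side4.png

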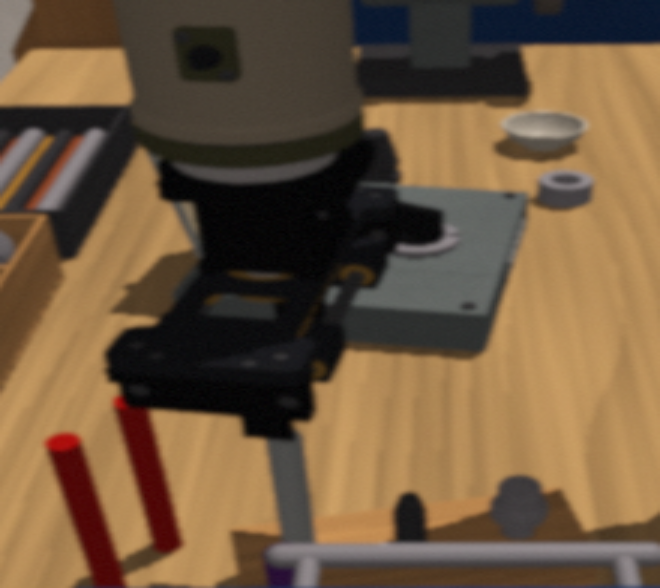

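View pics/top4.png

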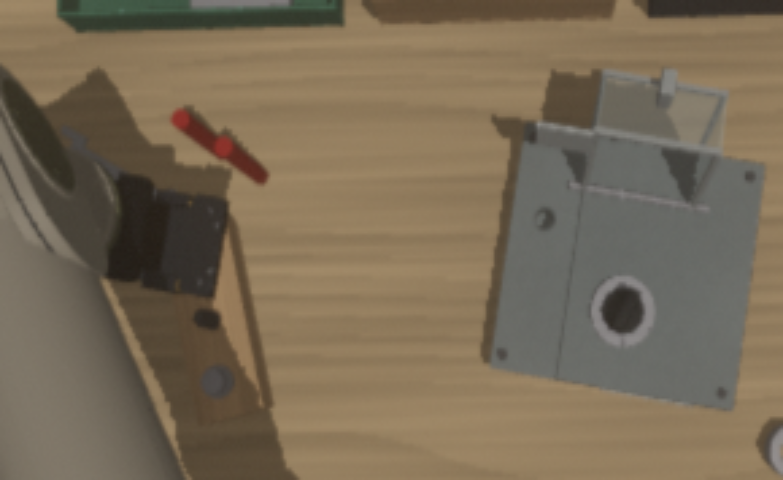

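The prop is upright below the jaws; the collar tick shows at about (623,343) in the zoomed top view. I'll descend and grip.

```bash
python3 -m pendant '[{"translation":[0.05,-0.15,-2.95],"angular":[0,0,0],"hand":-0.2},{"translation":[0,0,-2.95],"angular":[0,0,0],"hand":-0.2},{"translation":[0,0,-2.95],"angular":[0,0,0],"hand":-0.2},{"translation":[0,0,0],"angular":[0,0,0],"hand":-1},{"translation":[0,0,0],"angular":[0,0,0],"hand":-1},{"translation":[0,0,0],"angular":[0,0,0],"hand":-1},{"translation":[0,0,0],"angular":[0,0,0],"hand":-1}]' 30
python3 -c "
from h import *
show()"
```

```text
time: 12.1
ee_pos: [0.5322, 0.3356, 0.1581]
eef_rot: [0.065, 0.703, -0.062, 0.705]
ft_force: [2.0, 2.4, 2.9]
width: 0.0174
t 12.1 tcp [0.5322 0.3356 0.1581] F [1.95 2.38 2.91] Tq [ 0.946 -0.469  0.013] w 0.0174
jawyaw 79.66 tool x [ 0.003  0.004 -1.   ] grasp st mm [-126.2  447.6  102.1]
j [-1.01  0.42  0.48  1.59 -0.21  1.18  0.91]
```

```bash
python3 -m pendant '[{"translation":[0,0,1.5],"angular":[0,0,0],"hand":-1},{"translation":[0,0,2],"angular":[0,0,0],"hand":-1},{"translation":[0,0,2.5],"angular":[0,0,0],"hand":-1},{"translation":[0.34,-4,0],"angular":[0,0,0],"hand":-1},{"translation":[0.34,-4,0],"angular":[0,0,0],"hand":-1},{"translation":[0.34,-4,0],"angular":[0,0,0],"hand":-1},{"translation":[0.34,-4,0],"angular":[0,0,0],"hand":-1},{"translation":[0.34,-4,0],"angular":[0,0,0],"hand":-1},{"translation":[0.34,-4,0],"angular":[0,0,0],"hand":-1},{"translation":[0.34,-4,0],"angular":[0,0,0],"hand":-1},{"translation":[0.34,-4,0],"angular":[0,0,0],"hand":-1},{"translation":[0.34,-4,0],"angular":[0,0,0],"hand":-1},{"translation":[0,-0.4,0],"angular":[0,0,0],"hand":-1},{"translation":[0,0,0],"angular":[0,0,0],"hand":-1}]'
python3 -c "
from h import *
show()
c=r.camera('side');cv2.imwrite('pics/side5f.png',c[:,:,::-1]);cv2.imwrite('pics/side5.png',cv2.resize(c[170:290,230:360,::-1],None,fx=6,fy=5,interpolation=2))
show()
c=r.camera('top');cv2.imwrite('pics/top5f.png',c[:,:,::-1]);cv2.imwrite('pics/top5.png',cv2.resize(c[170:290,290:420,::-1],None,fx=6,fy=5,interpolation=2))
show()"
```

```text
time: 13.5
ee_pos: [0.5617, -0.0317, 0.2168]
eef_rot: [0.065, 0.704, -0.065, 0.704]
ft_force: [0.4, 1.5, -1.2]
width: 0.0177
t 13.5 tcp [ 0.5617 -0.0317  0.2168] F [ 0.38  1.49 -1.15] Tq [ 0.036  0.004 -0.019] w 0.0177
jawyaw 79.45 tool x [ 0.001  0.    -1.   ] grasp st mm [-30.9  91.7 160.8]
j [-0.62  0.24  0.69  1.71 -0.16  1.25  1.5 ]
t 13.55 tcp [ 0.5618 -0.0298  0.2165] F [-1.23  0.23 -1.  ] Tq [ 0.087 -0.005  0.071] w 0.0174
jawyaw 79.6 tool x [ 0.     0.001 -1.   ] grasp st mm [-31.1  93.5 160.5]
j [-0.62  0.24  0.69  1.71 -0.16  1.25  1.5 ]
t 13.6 tcp [ 0.5618 -0.0288  0.2163] F [ 0.07  0.93 -1.39] Tq [ 0.016  0.052 -0.018] w 0.0173
jawyaw 79.7 tool x [ 0.     0.001 -1.   ] grasp st mm [-31.3  94.5 160.3]
j [-0.62  0.24  0.69  1.71 -0.16  1.25  1.5 ]
```

View pics/side5.png

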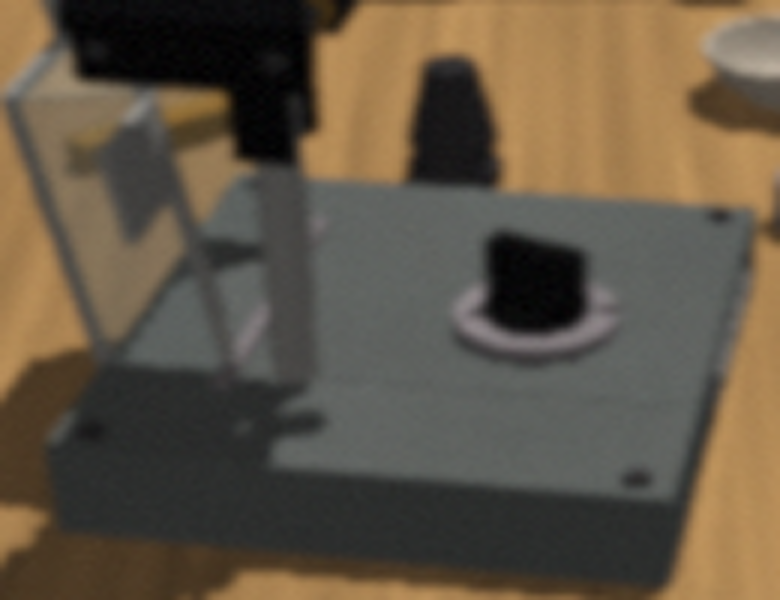

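View pics/top5.png

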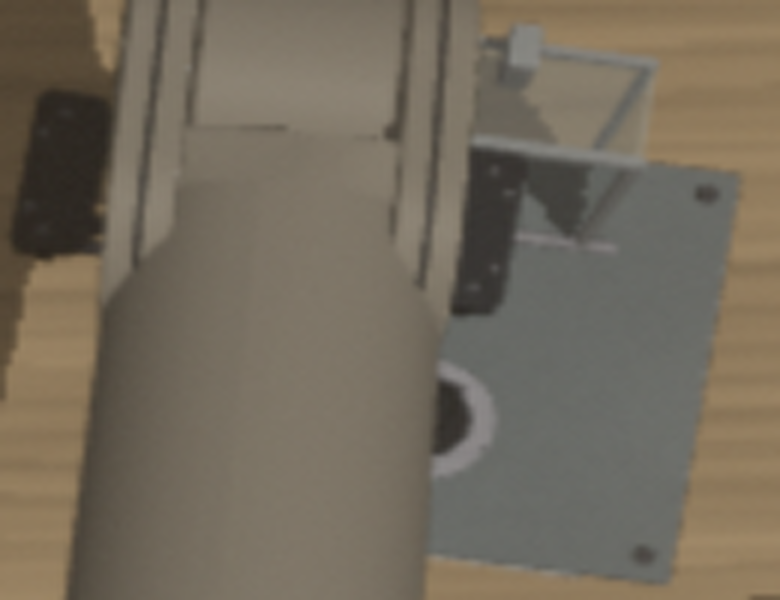

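```bash
python3 -c "
from h import *
foot=np.array([.5618,-.0288,.0733]); print('foot',proj('side',foot),'mid',proj('side',foot+[0,0,.06]))
print('sock',proj('side',st(-30,95,0)))
print('1mm x',proj('side',foot+.001*EX)-proj('side',foot))
im=cv2.imread('pics/side5f.png').astype(int)
for row in (210,218,226,234,242):
  print(row,im[row,270:288].sum(1)//3)
for row in (210,218,226,234,242):
  f=(row-0)
  zs=np.linspace(.07,.15,300);pr=[proj('side',[.5618,-.0288,z]) for z in zs];i=np.argmin([abs(p[0]-row) for p in pr]);print('pred col',row,pr[i][1])
"
```

```text
foot [246.00079063 278.88396438] mid [223.46800145 277.05698595]
sock [254.4154704  278.96812011]
1mm x [-0.04101903 -0.42673986]
210 [94 93 86 76 72 72 72 71 69 67 74 85 94 98 99 99 98 99]
218 [73 73 74 69 70 72 73 72 70 70 70 78 86 90 95 97 97 96]
226 [99 99 99 88 79 72 71 74 71 70 70 73 84 95 98 98 96 99]
234 [103 113 122 117  95  75  72  71  71  70  70  74  84  93  96  96  95  95]
242 [93 93 96 97 93 83 73 72 71 70 70 70 78 88 94 96 95 96]
pred col 210 276.52547539122713
pred col 218 276.6113343868999
pred col 226 277.26349590286355
pred col 234 277.9083795921115
pred col 242 278.5618926976674
```

The observed prop edges agree with the prediction to about 0.1 px and sit over the socket. I'll lower it gently.

```bash
python3 -m pendant '[{"translation":[0.03,0,-1],"angular":[0,0,0],"hand":-1},{"translation":[0,0,-1],"angular":[0,0,0],"hand":-1},{"translation":[0,0,-0.4],"angular":[0,0,0],"hand":-1},{"translation":[0,0,-0.4],"angular":[0,0,0],"hand":-1},{"translation":[0,0,0],"angular":[0,0,0],"hand":-1}]'
python3 -c "
from h import *
show()"
```

```text
time: 14.1
ee_pos: [0.5618, -0.0296, 0.1873]
eef_rot: [0.064, 0.704, -0.064, 0.704]
ft_force: [0.9, 0.8, -1.5]
width: 0.0175
t 14.1 tcp [ 0.5618 -0.0296  0.1873] F [ 0.89  0.84 -1.48] Tq [ 0.232 -0.168 -0.   ] w 0.0175
jawyaw 79.65 tool x [-0.001  0.    -1.   ] grasp st mm [-31.1  93.8 131.3]
j [-0.61  0.27  0.68  1.74 -0.18  1.2   1.52]
```

```bash
python3 -m pendant '[{"translation":[0,0,-0.6],"angular":[0,0,0],"hand":-1},{"translation":[0,0,-0.6],"angular":[0,0,0],"hand":-1},{"translation":[0,0,-0.6],"angular":[0,0,0],"hand":-1},{"translation":[0,0,-0.5],"angular":[0,0,0],"hand":-1},{"translation":[0,0,0],"angular":[0,0,0],"hand":-1}]'
python3 -c "
from h import *
show()"
```

```text
time: 14.6
ee_pos: [0.5619, -0.0297, 0.1642]
eef_rot: [0.064, 0.704, -0.064, 0.704]
ft_force: [0.7, 2.8, -2.6]
width: 0.0175
t 14.6 tcp [ 0.5619 -0.0297  0.1642] F [ 0.71  2.76 -2.59] Tq [ 0.56  -0.466  0.007] w 0.0175
jawyaw 79.65 tool x [-0.001  0.    -1.   ] grasp st mm [-31.1  93.7 108.2]
j [-0.6   0.3   0.68  1.77 -0.2   1.15  1.53]
```

```bash
python3 -m pendant '[{"translation":[0,0.04,-0.3],"angular":[0,0,0],"hand":-1},{"translation":[0,0,-0.25],"angular":[0,0,0],"hand":-1},{"translation":[0,0,-0.15],"angular":[0,0,0],"hand":-1},{"translation":[0,0,0],"angular":[0,0,0],"hand":-1}]'
python3 -c "
from h import *
show()"
```

```text
time: 15.0
ee_pos: [0.562, -0.0295, 0.1578]
eef_rot: [0.064, 0.704, -0.064, 0.704]
ft_force: [1.7, 0.8, -2.4]
width: 0.0177
t 15.0 tcp [ 0.562  -0.0295  0.1578] F [ 1.69  0.84 -2.36] Tq [ 0.335 -0.345  0.027] w 0.0177
jawyaw 79.63 tool x [-0.  0. -1.] grasp st mm [-31.   93.8 101.8]
j [-0.6   0.3   0.67  1.77 -0.21  1.14  1.53]
```

```bash
python3 -m pendant '[{"translation":[0,0,-0.1],"angular":[0,0,0],"hand":-1},{"translation":[0,0,-0.1],"angular":[0,0,0],"hand":-1}]'
python3 -c "
from h import *
show()"
```

```text
time: 15.2
ee_pos: [0.5626, -0.0296, 0.157]
eef_rot: [0.064, 0.704, -0.064, 0.705]
ft_force: [-2.5, 0.7, 14.2]
width: 0.0172
t 15.2 tcp [ 0.5626 -0.0296  0.157 ] F [-2.55  0.68 14.16] Tq [ 0.282  0.557 -0.004] w 0.0172
jawyaw 79.63 tool x [ 0.001  0.    -1.   ] grasp st mm [-30.3  93.8 101. ]
j [-0.6   0.31  0.67  1.77 -0.21  1.13  1.53]
```

The prop bottomed (14 N) at the expected height. I'll relieve the force, release, go up and back off, starting the tilt for the knob.

```bash
python3 -m pendant '[{"translation":[0,0,0.2],"angular":[0,0,0],"hand":-1},{"translation":[0,0,0],"angular":[0,0,0],"hand":-0.2},{"translation":[0,0,0],"angular":[0,0,0],"hand":-0.2},{"translation":[0,0,0],"angular":[0,0,0],"hand":-0.2}]'
python3 -c "
from h import *
show()"
python3 -m pendant '[{"translation":[0,0,1.5],"angular":[0,0,0],"hand":-0.2},{"translation":[0,0,2.5],"angular":[0,0,0],"hand":-0.2},{"translation":[0,0,3],"angular":[0,0,0],"hand":-0.2},{"translation":[0,0,1],"angular":[0,0,0],"hand":-0.2},{"translation":[-3,-0.6,0],"angular":[0,0,0],"hand":-0.2},{"translation":[-3,-2,0],"angular":[-0.9,-4.9,0],"hand":-0.2},{"translation":[-3,-2,0],"angular":[-0.9,-4.9,0],"hand":-0.2},{"translation":[-2,-2,0],"angular":[-0.9,-4.9,0],"hand":-0.2},{"translation":[-1.5,-1,0],"angular":[-0.9,-4.9,0],"hand":-0.2}]'
python3 -c "
from h import *
show()
c=r.camera('side');cv2.imwrite('pics/side6.png',cv2.resize(c[130:290,230:400,::-1],None,fx=4.5,fy=3.6))
c=r.camera('top');cv2.imwrite('pics/top6.png',cv2.resize(c[170:290,290:430,::-1],None,fx=5,fy=5,interpolation=2))
"
```

```text
time: 15.6
ee_pos: [0.5618, -0.0297, 0.1578]
eef_rot: [0.064, 0.704, -0.064, 0.704]
ft_force: [-0.5, -0.3, 0.6]
width: 0.032
t 15.6 tcp [ 0.5618 -0.0297  0.1578] F [-0.5  -0.3   0.57] Tq [ 0.01  -0.018 -0.001] w 0.032
jawyaw 79.63 tool x [-0. -0. -1.] grasp st mm [-31.1  93.7 101.8]
j [-0.6   0.3   0.67  1.77 -0.21  1.14  1.53]
time: 16.5
ee_pos: [0.4414, -0.1036, 0.239]
eef_rot: [0.053, 0.577, -0.074, 0.812]
ft_force: [-0.2, -0.9, -0.7]
width: 0.0347
t 16.5 tcp [ 0.4414 -0.1036  0.239 ] F [-0.17 -0.88 -0.71] Tq [ 0.046  0.415 -0.006] w 0.0347
jawyaw 79.49 tool x [ 0.324 -0.059 -0.944] grasp st mm [-134.2   -0.8  183.3]
j [-0.61 -0.42  0.58  2.17  0.35  1.02  1.21]
```

View pics/side6.png

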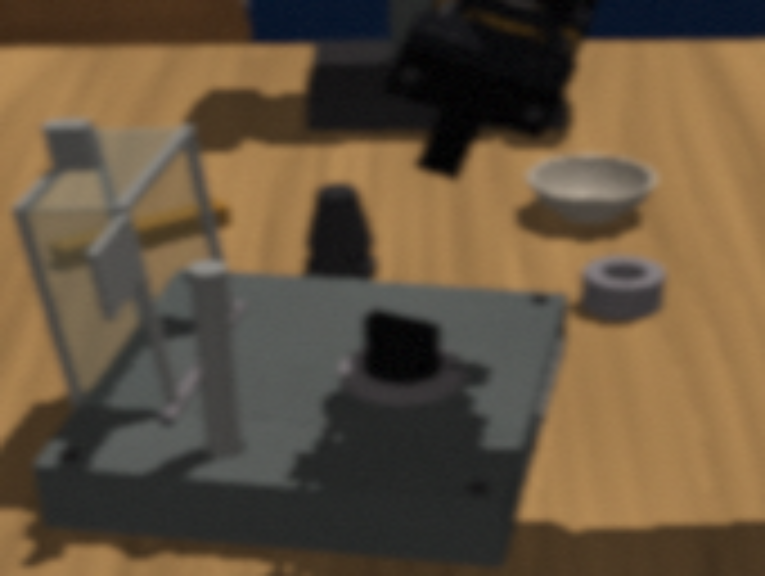

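View pics/top6.png

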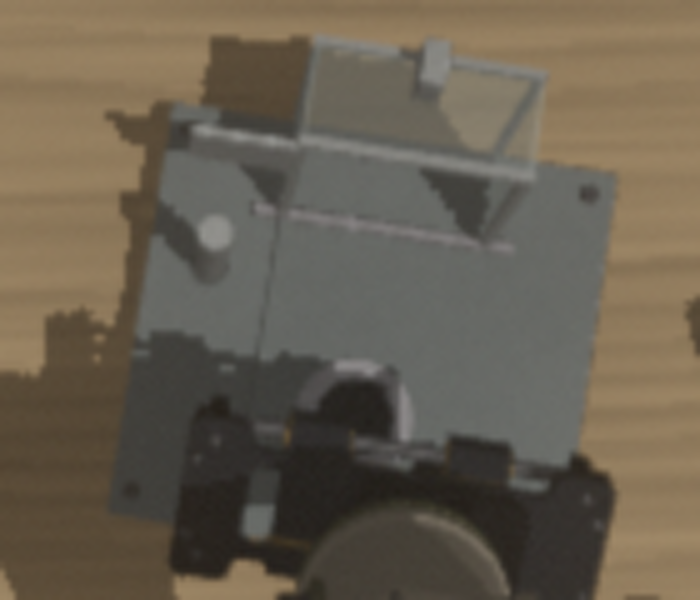

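The prop stands upright in the socket and the guard is still about 1.7 rad, sinking. J2 is nearing its limit, so I'll go lower and see how much tilt the arm allows while waiting.

```bash
python3 -m pendant '[{"translation":[0.6,-0.1,-2.6],"angular":[0,0,0],"hand":-0.2},{"translation":[0.6,-0.1,-2.6],"angular":[0,0,0],"hand":-0.2},{"translation":[0.6,-0.1,-2.6],"angular":[0,0,0],"hand":-0.2},{"translation":[0.8,-0.1,-2.2],"angular":[0,0,0],"hand":-0.2}]'
python3 -c "
from h import *
show()"
python3 -m pendant '[{"translation":[0,0,0],"angular":[-0.9,-4.9,0],"hand":-0.2},{"translation":[0,0,0],"angular":[-0.9,-4.9,0],"hand":-0.2},{"translation":[0,0,0],"angular":[0,0,0],"hand":-0.2}]'
python3 -c "
from h import *
show()"
```

```text
time: 17.0
ee_pos: [0.4686, -0.1066, 0.1377]
eef_rot: [0.053, 0.579, -0.075, 0.81]
ft_force: [-0.1, 1.0, -0.8]
width: 0.0351
t 17.0 tcp [ 0.4686 -0.1066  0.1377] F [-0.12  1.01 -0.76] Tq [0.102 0.35  0.028] w 0.0351
jawyaw 79.52 tool x [ 0.319 -0.06  -0.946] grasp st mm [-106.9    1.2   82. ]
j [-0.68 -0.21  0.75  2.26  0.27  0.72  1.29]
time: 17.3
ee_pos: [0.4668, -0.1063, 0.1371]
eef_rot: [0.046, 0.507, -0.079, 0.857]
ft_force: [-0.2, 0.9, -0.9]
width: 0.035
t 17.3 tcp [ 0.4668 -0.1063  0.1371] F [-0.25  0.85 -0.88] Tq [ 0.1    0.625 -0.062] w 0.035
jawyaw 79.54 tool x [ 0.473 -0.089 -0.876] grasp st mm [-107.8    1.1   81.8]
j [-0.58 -0.31  0.62  2.39  0.47  0.55  1.1 ]
```

```bash
python3 -m pendant '[{"translation":[-0.5,0,-1.5],"angular":[0.55,2.95,0],"hand":-0.2},{"translation":[0,0,-1.5],"angular":[0,0,0],"hand":-0.2},{"translation":[0,0,-1.4],"angular":[0,0,0],"hand":-0.2},{"translation":[0,0,0],"angular":[0,0,0],"hand":-0.2},{"translation":[0,0,0],"angular":[0,0,0],"hand":-0.2}]'
python3 -c "
from h import *
show()
c=r.camera('side');cv2.imwrite('pics/side7.png',cv2.resize(c[130:290,230:400,::-1],None,fx=4.5,fy=3.6))
c=r.camera('top');cv2.imwrite('pics/top7.png',cv2.resize(c[170:290,290:430,::-1],None,fx=5,fy=5,interpolation=2))
"
```

```text
time: 17.8
ee_pos: [0.4639, -0.1066, 0.0952]
eef_rot: [0.048, 0.529, -0.078, 0.844]
ft_force: [-0.9, -1.0, -0.2]
width: 0.0349
t 17.8 tcp [ 0.4639 -0.1066  0.0952] F [-0.85 -1.   -0.24] Tq [0.075 0.486 0.035] w 0.0349
jawyaw 79.53 tool x [ 0.429 -0.08  -0.9  ] grasp st mm [-110.9    0.3   39.8]
j [-0.64 -0.2   0.72  2.4   0.38  0.46  1.19]
```

View pics/side7.png

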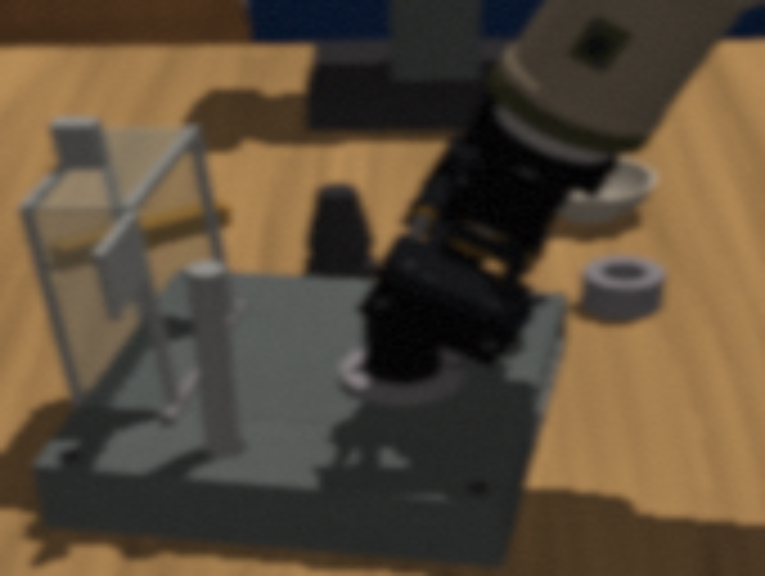

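View pics/top7.png

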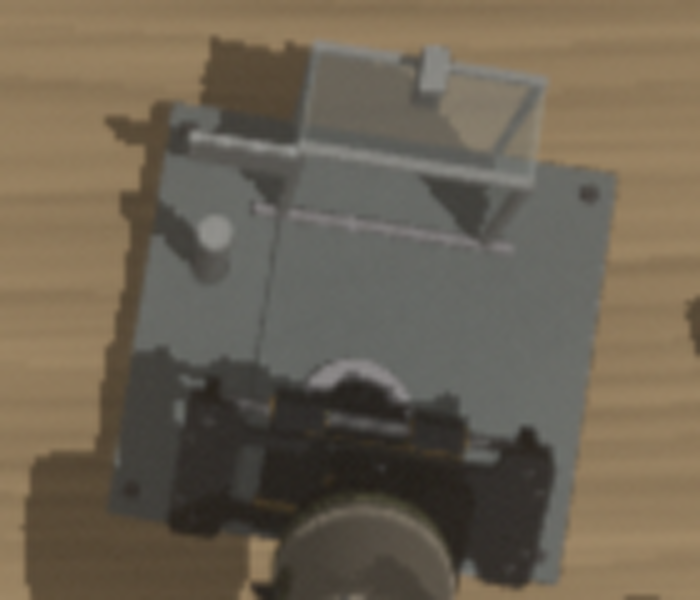

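```bash
cat >> h.py <<'E'
from scipy.optimize import least_squares
def gpt(th,x,y,h):  # guard body point shut coords (x neg) -> world
    c,s=np.cos(th),np.sin(th); return st(x*c+h*s,y,-x*s+h*c)
def gang(cam,obs):
    f=lambda v:np.concatenate([proj(cam,gpt(v[0],*p))-q for p,q in obs])
    o=least_squares(f,[1.5]);return o.x[0],np.round(o.fun,1)
E
python3 -c "
from h import *
T=lambda u,v:(170+v/5-.5,290+u/5-.5)
S=lambda u,v:(130+v/3.6-.5,230+u/4.5-.5)
print(gang('top',[((-150,60,0),T(302,147)),((-150,-60,0),T(533,180)),((-150,60,60),T(315,42)),((-150,-60,60),T(547,77))]))
print(gang('side',[((-150,60,0),S(135,215)),((-150,-60,0),S(197,130)),((-150,60,60),S(28,207))]))
"
```

```text
(np.float64(1.690249158597382), array([ 0.2, -1. ,  1. , -0.2, -1. , -0.2, -0.7, -0.1]))
(np.float64(1.6512358502463822), array([-1.4,  0.4, -0.4,  1.3,  0.8, -1.5]))
```

The guard is at about 1.68 rad and still sinking, so I'll hold still (with slightly less tilt) until it lands on the prop.

```bash
Z='{"translation":[0,0,0],"angular":[0,0,0],"hand":-0.2}'; python3 -m pendant '[{"translation":[0,0,0],"angular":[0.4,2,0],"hand":-0.2},{"translation":[0,0,0],"angular":[0,0,0],"hand":-0.2},{"translation":[0,0,0],"angular":[0,0,0],"hand":-0.2},{"translation":[0,0,0],"angular":[0,0,0],"hand":-0.2},{"translation":[0,0,0],"angular":[0,0,0],"hand":-0.2},{"translation":[0,0,0],"angular":[0,0,0],"hand":-0.2},{"translation":[0,0,0],"angular":[0,0,0],"hand":-0.2},{"translation":[0,0,0],"angular":[0,0,0],"hand":-0.2},{"translation":[0,0,0],"angular":[0,0,0],"hand":-0.2},{"translation":[0,0,0],"angular":[0,0,0],"hand":-0.2},{"translation":[0,0,0],"angular":[0,0,0],"hand":-0.2},{"translation":[0,0,0],"angular":[0,0,0],"hand":-0.2},{"translation":[0,0,0],"angular":[0,0,0],"hand":-0.2},{"translation":[0,0,0],"angular":[0,0,0],"hand":-0.2},{"translation":[0,0,0],"angular":[0,0,0],"hand":-0.2},{"translation":[0,0,0],"angular":[0,0,0],"hand":-0.2},{"translation":[0,0,0],"angular":[0,0,0],"hand":-0.2},{"translation":[0,0,0],"angular":[0,0,0],"hand":-0.2},{"translation":[0,0,0],"angular":[0,0,0],"hand":-0.2},{"translation":[0,0,0],"angular":[0,0,0],"hand":-0.2}]'
python3 -m pendant '[{"translation":[0,0,0],"angular":[0,0,0],"hand":-0.2},{"translation":[0,0,0],"angular":[0,0,0],"hand":-0.2},{"translation":[0,0,0],"angular":[0,0,0],"hand":-0.2},{"translation":[0,0,0],"angular":[0,0,0],"hand":-0.2},{"translation":[0,0,0],"angular":[0,0,0],"hand":-0.2},{"translation":[0,0,0],"angular":[0,0,0],"hand":-0.2},{"translation":[0,0,0],"angular":[0,0,0],"hand":-0.2},{"translation":[0,0,0],"angular":[0,0,0],"hand":-0.2},{"translation":[0,0,0],"angular":[0,0,0],"hand":-0.2},{"translation":[0,0,0],"angular":[0,0,0],"hand":-0.2},{"translation":[0,0,0],"angular":[0,0,0],"hand":-0.2},{"translation":[0,0,0],"angular":[0,0,0],"hand":-0.2},{"translation":[0,0,0],"angular":[0,0,0],"hand":-0.2},{"translation":[0,0,0],"angular":[0,0,0],"hand":-0.2},{"translation":[0,0,0],"angular":[0,0,0],"hand":-0.2},{"translation":[0,0,0],"angular":[0,0,0],"hand":-0.2},{"translation":[0,0,0],"angular":[0,0,0],"hand":-0.2},{"translation":[0,0,0],"angular":[0,0,0],"hand":-0.2},{"translation":[0,0,0],"angular":[0,0,0],"hand":-0.2},{"translation":[0,0,0],"angular":[0,0,0],"hand":-0.2}]'
python3 -m pendant '[{"translation":[0,0,0],"angular":[0,0,0],"hand":-0.2},{"translation":[0,0,0],"angular":[0,0,0],"hand":-0.2},{"translation":[0,0,0],"angular":[0,0,0],"hand":-0.2},{"translation":[0,0,0],"angular":[0,0,0],"hand":-0.2},{"translation":[0,0,0],"angular":[0,0,0],"hand":-0.2},{"translation":[0,0,0],"angular":[0,0,0],"hand":-0.2},{"translation":[0,0,0],"angular":[0,0,0],"hand":-0.2},{"translation":[0,0,0],"angular":[0,0,0],"hand":-0.2},{"translation":[0,0,0],"angular":[0,0,0],"hand":-0.2},{"translation":[0,0,0],"angular":[0,0,0],"hand":-0.2},{"translation":[0,0,0],"angular":[0,0,0],"hand":-0.2},{"translation":[0,0,0],"angular":[0,0,0],"hand":-0.2},{"translation":[0,0,0],"angular":[0,0,0],"hand":-0.2},{"translation":[0,0,0],"angular":[0,0,0],"hand":-0.2},{"translation":[0,0,0],"angular":[0,0,0],"hand":-0.2},{"translation":[0,0,0],"angular":[0,0,0],"hand":-0.2},{"translation":[0,0,0],"angular":[0,0,0],"hand":-0.2},{"translation":[0,0,0],"angular":[0,0,0],"hand":-0.2},{"translation":[0,0,0],"angular":[0,0,0],"hand":-0.2},{"translation":[0,0,0],"angular":[0,0,0],"hand":-0.2}]'
python3 -c "
from h import *
show()
c=r.camera('top');cv2.imwrite('pics/top8.png',cv2.resize(c[170:290,290:430,::-1],None,fx=5,fy=5,interpolation=2))
"
```

```text
time: 19.9
ee_pos: [0.4633, -0.1063, 0.0945]
eef_rot: [0.05, 0.543, -0.076, 0.835]
ft_force: [0.4, -0.6, -0.8]
width: 0.0348
time: 21.9
ee_pos: [0.4633, -0.1064, 0.0945]
eef_rot: [0.05, 0.543, -0.076, 0.835]
ft_force: [0.1, 0.1, -0.3]
width: 0.0347
time: 23.9
ee_pos: [0.4632, -0.1064, 0.0945]
eef_rot: [0.05, 0.543, -0.076, 0.835]
ft_force: [0.2, 0.1, -0.2]
width: 0.035
t 23.9 tcp [ 0.4632 -0.1064  0.0945] F [ 0.19  0.08 -0.25] Tq [0.122 0.437 0.02 ] w 0.035
jawyaw 79.55 tool x [ 0.398 -0.073 -0.914] grasp st mm [-111.8    0.4   39. ]
j [-0.66 -0.18  0.75  2.38  0.33  0.5   1.23]
```

View pics/top8.png

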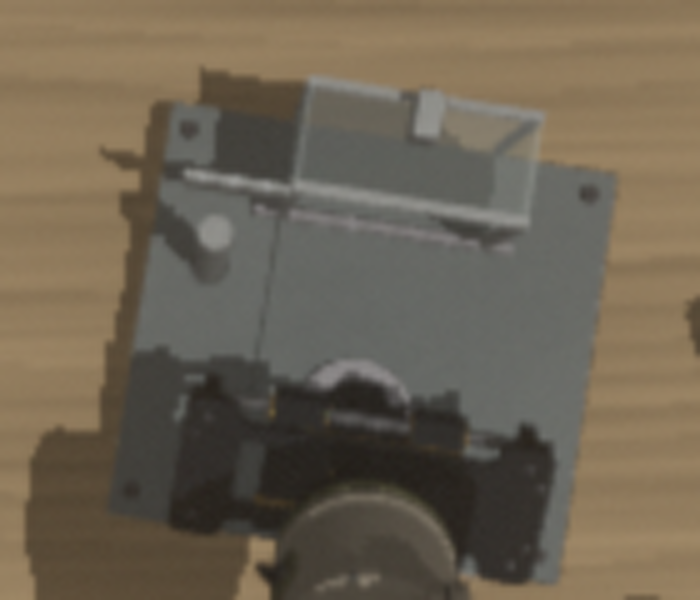

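The guard is at about 1.55 rad and sinking as expected.

```bash
python3 -m pendant '[{"translation":[0,0,0],"angular":[0,0,0],"hand":-0.2},{"translation":[0,0,0],"angular":[0,0,0],"hand":-0.2},{"translation":[0,0,0],"angular":[0,0,0],"hand":-0.2},{"translation":[0,0,0],"angular":[0,0,0],"hand":-0.2},{"translation":[0,0,0],"angular":[0,0,0],"hand":-0.2},{"translation":[0,0,0],"angular":[0,0,0],"hand":-0.2},{"translation":[0,0,0],"angular":[0,0,0],"hand":-0.2},{"translation":[0,0,0],"angular":[0,0,0],"hand":-0.2},{"translation":[0,0,0],"angular":[0,0,0],"hand":-0.2},{"translation":[0,0,0],"angular":[0,0,0],"hand":-0.2},{"translation":[0,0,0],"angular":[0,0,0],"hand":-0.2},{"translation":[0,0,0],"angular":[0,0,0],"hand":-0.2},{"translation":[0,0,0],"angular":[0,0,0],"hand":-0.2},{"translation":[0,0,0],"angular":[0,0,0],"hand":-0.2},{"translation":[0,0,0],"angular":[0,0,0],"hand":-0.2},{"translation":[0,0,0],"angular":[0,0,0],"hand":-0.2},{"translation":[0,0,0],"angular":[0,0,0],"hand":-0.2},{"translation":[0,0,0],"angular":[0,0,0],"hand":-0.2},{"translation":[0,0,0],"angular":[0,0,0],"hand":-0.2},{"translation":[0,0,0],"angular":[0,0,0],"hand":-0.2}]' >/dev/null
python3 -m pendant '[{"translation":[0,0,0],"angular":[0,0,0],"hand":-0.2},{"translation":[0,0,0],"angular":[0,0,0],"hand":-0.2},{"translation":[0,0,0],"angular":[0,0,0],"hand":-0.2},{"translation":[0,0,0],"angular":[0,0,0],"hand":-0.2},{"translation":[0,0,0],"angular":[0,0,0],"hand":-0.2},{"translation":[0,0,0],"angular":[0,0,0],"hand":-0.2},{"translation":[0,0,0],"angular":[0,0,0],"hand":-0.2},{"translation":[0,0,0],"angular":[0,0,0],"hand":-0.2},{"translation":[0,0,0],"angular":[0,0,0],"hand":-0.2},{"translation":[0,0,0],"angular":[0,0,0],"hand":-0.2},{"translation":[0,0,0],"angular":[0,0,0],"hand":-0.2},{"translation":[0,0,0],"angular":[0,0,0],"hand":-0.2},{"translation":[0,0,0],"angular":[0,0,0],"hand":-0.2},{"translation":[0,0,0],"angular":[0,0,0],"hand":-0.2},{"translation":[0,0,0],"angular":[0,0,0],"hand":-0.2},{"translation":[0,0,0],"angular":[0,0,0],"hand":-0.2},{"translation":[0,0,0],"angular":[0,0,0],"hand":-0.2},{"translation":[0,0,0],"angular":[0,0,0],"hand":-0.2},{"translation":[0,0,0],"angular":[0,0,0],"hand":-0.2},{"translation":[0,0,0],"angular":[0,0,0],"hand":-0.2}]' >/dev/null
python3 -m pendant '[{"translation":[0,0,0],"angular":[0,0,0],"hand":-0.2},{"translation":[0,0,0],"angular":[0,0,0],"hand":-0.2},{"translation":[0,0,0],"angular":[0,0,0],"hand":-0.2},{"translation":[0,0,0],"angular":[0,0,0],"hand":-0.2},{"translation":[0,0,0],"angular":[0,0,0],"hand":-0.2},{"translation":[0,0,0],"angular":[0,0,0],"hand":-0.2},{"translation":[0,0,0],"angular":[0,0,0],"hand":-0.2},{"translation":[0,0,0],"angular":[0,0,0],"hand":-0.2},{"translation":[0,0,0],"angular":[0,0,0],"hand":-0.2},{"translation":[0,0,0],"angular":[0,0,0],"hand":-0.2},{"translation":[0,0,0],"angular":[0,0,0],"hand":-0.2},{"translation":[0,0,0],"angular":[0,0,0],"hand":-0.2},{"translation":[0,0,0],"angular":[0,0,0],"hand":-0.2},{"translation":[0,0,0],"angular":[0,0,0],"hand":-0.2},{"translation":[0,0,0],"angular":[0,0,0],"hand":-0.2},{"translation":[0,0,0],"angular":[0,0,0],"hand":-0.2},{"translation":[0,0,0],"angular":[0,0,0],"hand":-0.2},{"translation":[0,0,0],"angular":[0,0,0],"hand":-0.2},{"translation":[0,0,0],"angular":[0,0,0],"hand":-0.2},{"translation":[0,0,0],"angular":[0,0,0],"hand":-0.2}]' >/dev/null
python3 -c "
from h import *
show()
c=r.camera('top');cv2.imwrite('pics/top9.png',cv2.resize(c[170:290,290:430,::-1],None,fx=5,fy=5,interpolation=2))
c=r.camera('side');cv2.imwrite('pics/side9.png',cv2.resize(c[130:290,230:400,::-1],None,fx=4.5,fy=3.6,interpolation=2))
"
```

```text
t 29.95 tcp [ 0.4632 -0.1064  0.0945] F [ 0.75 -0.54  1.11] Tq [0.113 0.488 0.039] w 0.0351
jawyaw 79.55 tool x [ 0.398 -0.073 -0.914] grasp st mm [-111.8    0.4   39. ]
j [-0.66 -0.18  0.75  2.38  0.33  0.5   1.23]
```

View pics/top9.png

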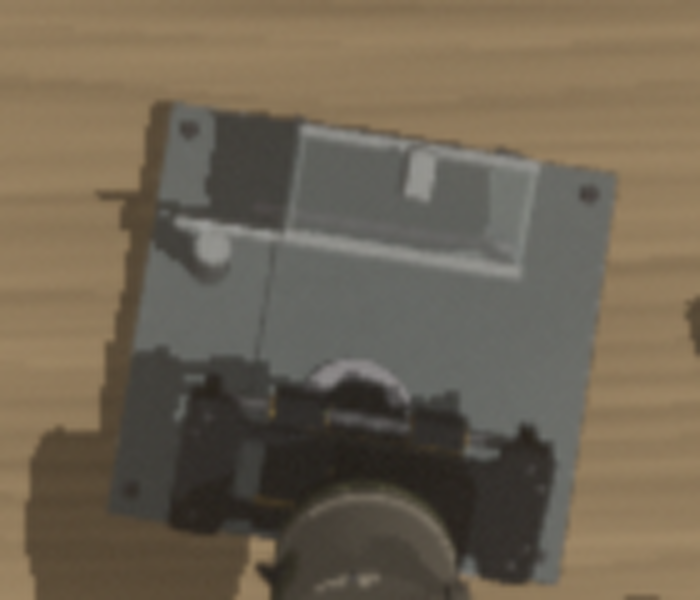

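View pics/side9.png

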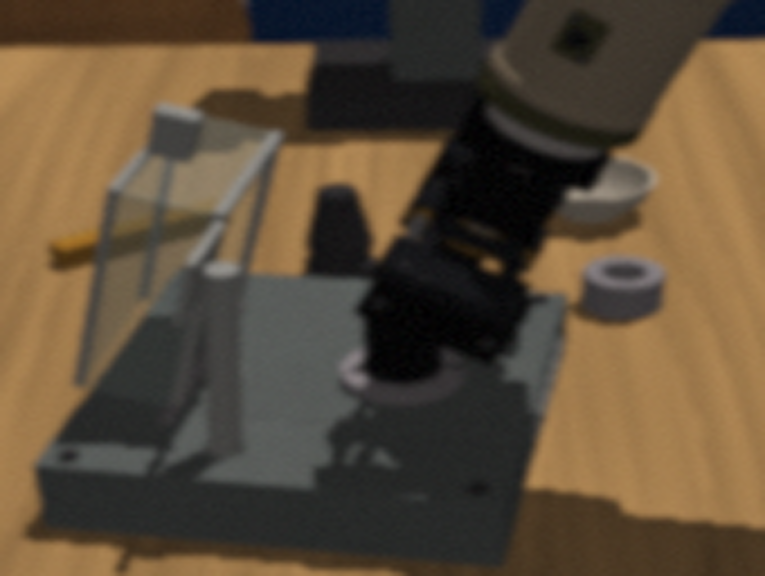

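The ear has met the prop. I'll grip the knob and check that the guard is at rest.

```bash
python3 -m pendant '[{"translation":[0,0,-0.1],"angular":[0,0,0],"hand":-1},{"translation":[0,0,0],"angular":[0,0,0],"hand":-1},{"translation":[0,0,0],"angular":[0,0,0],"hand":-1},{"translation":[0,0,0],"angular":[0,0,0],"hand":-1},{"translation":[0,0,0],"angular":[0,0,0],"hand":-1},{"translation":[0,0,0],"angular":[0,0,0],"hand":-1}]' 50
python3 -c "
from h import *
show()
c=r.camera('top');cv2.imwrite('pics/top10.png',cv2.resize(c[170:290,290:430,::-1],None,fx=5,fy=5,interpolation=2))
a=cv2.imread('pics/top9.png').astype(int)[0:330,100:600];b=cv2.imread('pics/top10.png').astype(int)[0:330,100:600]
d=abs(a-b).sum(2);print('diff max',d.max(),'n>40',(d>40).sum())
T=lambda u,v:(170+v/5-.5,290+u/5-.5)
print(gang('top',[((-150,60,0),T(287,233)),((-150,-60,0),T(520,271)),((-150,60,60),T(302,125)),((-150,-60,60),T(538,163))]))
"
```

```text
time: 30.65
ee_pos: [0.4633, -0.1064, 0.0935]
eef_rot: [0.05, 0.543, -0.076, 0.835]
ft_force: [2.6, 0.6, -3.4]
width: 0.0143
t 30.65 tcp [ 0.4633 -0.1064  0.0935] F [ 2.63  0.56 -3.43] Tq [0.276 0.321 0.106] w 0.0143
jawyaw 79.55 tool x [ 0.398 -0.073 -0.914] grasp st mm [-111.7    0.4   38. ]
j [-0.67 -0.18  0.75  2.38  0.33  0.5   1.24]
diff max 167 n>40 9676
(np.float64(1.3799917328710338), array([ 1. , -0.8,  0.9, -0.4, -1. ,  0.1, -1.1,  0.1]))
```

```bash
python3 -m pendant '[{"translation":[0,0,0],"angular":[0,0,0],"hand":-1},{"translation":[0,0,0],"angular":[0,0,0],"hand":-1},{"translation":[0,0,0],"angular":[0,0,0],"hand":-1},{"translation":[0,0,0],"angular":[0,0,0],"hand":-1},{"translation":[0,0,0],"angular":[0,0,0],"hand":-1},{"translation":[0,0,0],"angular":[0,0,0],"hand":-1},{"translation":[0,0,0],"angular":[0,0,0],"hand":-1}]' 50
python3 -c "
from h import *
show()
c=r.camera('top');cv2.imwrite('pics/top11.png',cv2.resize(c[170:290,290:430,::-1],None,fx=5,fy=5,interpolation=2))
I=[cv2.imread(f'pics/top{i}.png').astype(np.float32).mean(2)[90:300,110:560] for i in(9,10,11)]
for i,j in((0,1),(1,2)):
  print(cv2.phaseCorrelate(I[i],I[j]), abs(I[i]-I[j]).mean())
  J=[x[40:200,220:400] for x in I]; print('strip',cv2.phaseCorrelate(J[i],J[j]))
"
```

```text
time: 31.4
ee_pos: [0.4633, -0.1064, 0.0935]
eef_rot: [0.05, 0.543, -0.076, 0.835]
ft_force: [3.5, -0.5, -3.6]
width: 0.0137
t 31.4 tcp [ 0.4633 -0.1064  0.0935] F [ 3.46 -0.47 -3.62] Tq [0.179 0.172 0.038] w 0.0137
jawyaw 79.55 tool x [ 0.398 -0.073 -0.914] grasp st mm [-111.7    0.4   38.1]
j [-0.67 -0.18  0.75  2.38  0.33  0.5   1.24]
((0.04086665896346631, 0.041023467492635746), 0.34047532823350696) 3.6731641
strip ((0.009260644308568544, 5.011225738701711), 0.4706908906830682)
((-0.05717768509612142, 0.034904481043326996), 0.45886645030582884) 2.4276648
strip ((-0.16884147627025925, 0.318339935310604), 0.4849625998073154)
```

View pics/top11.png

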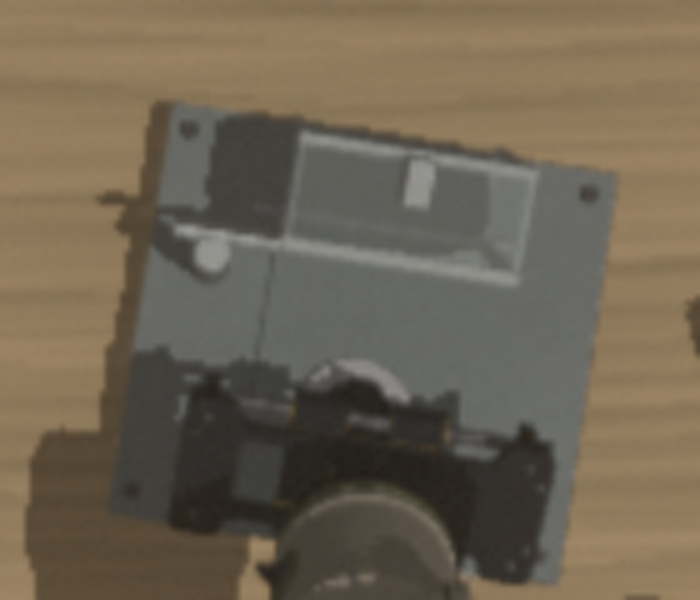

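The guard has settled on the prop (0.06 px drift in 0.75 s). The knob is gripped, so I'll turn it clockwise through the part that must be light.

```bash
python3 -m pendant '[{"translation":[0.018,0.077,0],"angular":[0,0,-5],"hand":-1},{"translation":[0.024,0.076,0],"angular":[0,0,-5],"hand":-1},{"translation":[0.031,0.073,0],"angular":[0,0,-5],"hand":-1},{"translation":[0,0,0],"angular":[0,0,0],"hand":-1}]'
python3 -c "
from h import *
show()"
```

```text
time: 31.85
ee_pos: [0.464, -0.104, 0.0935]
eef_rot: [0.12, 0.532, -0.185, 0.817]
ft_force: [-1.9, 0.8, 2.4]
width: 0.0137
t 31.85 tcp [ 0.464  -0.104   0.0935] F [-1.9   0.83  2.4 ] Tq [ 0.24   0.486 -0.011] w 0.0137
jawyaw 64.5 tool x [ 0.365 -0.175 -0.915] grasp st mm [-111.5    2.3   38. ]
j [-0.58 -0.13  0.57  2.36  0.48  0.55  0.76]
```

```bash
python3 -m pendant '[{"translation":[0.037,0.07,0],"angular":[0,0,-5],"hand":-1},{"translation":[0.043,0.067,0],"angular":[0,0,-5],"hand":-1},{"translation":[0.049,0.063,0],"angular":[0,0,-5],"hand":-1},{"translation":[0,0,0],"angular":[0,0,0],"hand":-1}]'
python3 -c "
from h import *
show()
c=r.camera('side');cv2.imwrite('pics/side12.png',cv2.resize(c[130:290,230:400,::-1],None,fx=4.5,fy=3.6,interpolation=2))
c=r.camera('top');cv2.imwrite('pics/top12.png',cv2.resize(c[170:290,290:430,::-1],None,fx=5,fy=5,interpolation=2))"
```

```text
time: 32.25
ee_pos: [0.4654, -0.102, 0.0935]
eef_rot: [0.188, 0.512, -0.289, 0.786]
ft_force: [-2.0, -0.1, 3.1]
width: 0.0133
t 32.25 tcp [ 0.4654 -0.102   0.0935] F [-1.96 -0.06  3.15] Tq [ 0.299  0.524 -0.044] w 0.0133
jawyaw 49.64 tool x [ 0.308 -0.262 -0.915] grasp st mm [-110.7    3.9   38. ]
j [-0.58 -0.06  0.49  2.32  0.55  0.65  0.38]
```

View pics/top12.png

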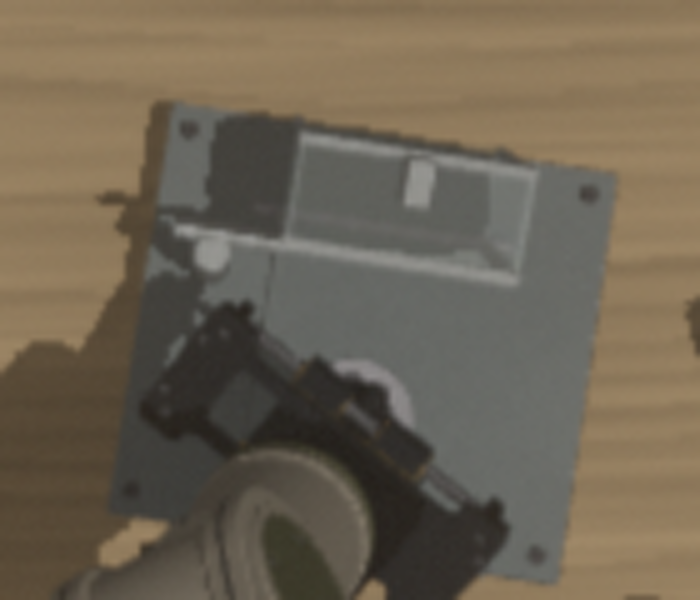

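View pics/side12.png

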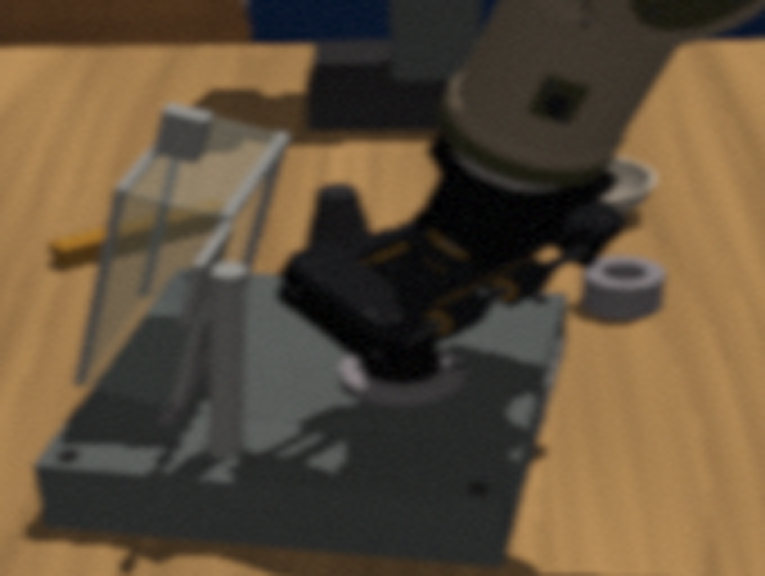

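Clearances look fine: the body corner is at (240,305) and the prop top at (211,255). I'll go on in small steps, watching the torque.

```bash
cat > q.py <<'E'
from h import *
show()
E
python3 -m pendant '[{"translation":[0.026,0.03,0],"angular":[0,0,-2.5],"hand":-1},{"translation":[0.028,0.028,0],"angular":[0,0,-2.5],"hand":-1}]' >/dev/null; python3 q.py
python3 -m pendant '[{"translation":[0,0,0],"angular":[0,0,0],"hand":-1}]' >/dev/null; python3 q.py
```

```text
t 32.55 tcp [ 0.4659 -0.1014  0.0936] F [ 3.53  1.04 -3.72] Tq [0.713 0.055 0.262] w 0.0137
jawyaw 44.66 tool x [ 0.285 -0.287 -0.915] grasp st mm [-110.5    4.4   38.1]
j [-0.58 -0.04  0.48  2.3   0.56  0.68  0.28]
t 32.65 tcp [ 0.4659 -0.1014  0.0935] F [-0.02  0.51 -0.17] Tq [0.643 0.23  0.083] w 0.0137
jawyaw 44.68 tool x [ 0.284 -0.287 -0.915] grasp st mm [-110.5    4.4   38. ]
j [-0.58 -0.04  0.48  2.3   0.56  0.68  0.28]
```

```bash
python3 -m pendant '[{"translation":[0.029,0.027,0],"angular":[0,0,-2],"hand":-1}]' >/dev/null; python3 q.py|head -2
python3 -m pendant '[{"translation":[0,0,0],"angular":[0,0,0],"hand":-1}]' >/dev/null; python3 q.py|head -2
python3 -c "
from h import *
c=r.camera('side');cv2.imwrite('pics/side13.png',cv2.resize(c[195:255,290:360,::-1],None,fx=10,fy=9,interpolation=2))
c=r.camera('top');cv2.imwrite('pics/top13.png',cv2.resize(c[235:270,340:390,::-1],None,fx=14,fy=14,interpolation=2))"
```

```text
t 32.75 tcp [ 0.4661 -0.1012  0.0936] F [ 2.36  1.19 -2.5 ] Tq [0.719 0.009 0.267] w 0.0133
jawyaw 42.74 tool x [ 0.275 -0.296 -0.915] grasp st mm [-110.4    4.6   38.1]
t 32.85 tcp [ 0.4662 -0.1012  0.0935] F [ 0.88  0.66 -0.46] Tq [0.707 0.163 0.108] w 0.0135
jawyaw 42.69 tool x [ 0.274 -0.297 -0.915] grasp st mm [-110.3    4.6   38.1]
```

View pics/side13.png

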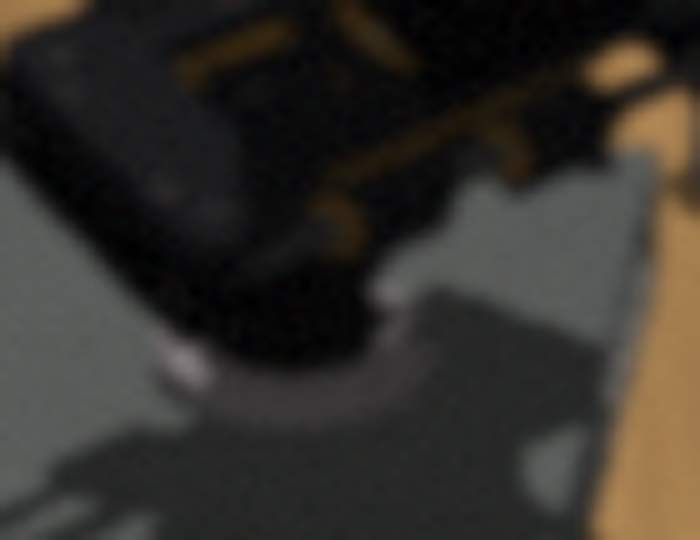

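```bash
python3 -m pendant '[{"translation":[0.03,0.026,0],"angular":[0,0,-2],"hand":-1}]' >/dev/null; python3 q.py|head -2
python3 -c "
from h import *
t0=atz('top',(150+343/3-.5,130+623/2.7-.5),.058);k=st(-105,0,0);d=t0-k;print('tick r mm',1000*np.hypot(d@EX,d@EY),'ang st deg',np.degrees(np.arctan2(d@EY,d@EX)))
for c in('side','top'):
  for da in(0,5,10):
    a=np.radians(180-da+0);print(c,da,proj(c,st(-105+30*np.cos(a),30*np.sin(a),8)))
c=r.camera('side')[:,:,::-1]
a=cv2.imread('pics/side5f.png')
J=np.hstack([cv2.resize(x[215:250,310:345],None,fx=11,fy=11,interpolation=2) for x in(a,c)])
cv2.imwrite('pics/cmp1.png',J)"
```

```text
t 33.05 tcp [ 0.4664 -0.101   0.0936] F [ 2.41  1.91 -3.32] Tq [ 0.824 -0.088  0.188] w 0.0138
jawyaw 40.66 tool x [ 0.264 -0.306 -0.915] grasp st mm [-110.2    4.8   38.1]
tick r mm 28.978506732095767 ang st deg -170.39249692229203
side 0 [233.30308583 330.8531681 ]
side 5 [233.88000743 330.62959573]
side 10 [234.44639752 330.31351125]
top 0 [264.06016334 358.47171369]
top 5 [263.8729184  357.56304717]
top 10 [263.60728508 356.67368859]
```

View pics/cmp1.png

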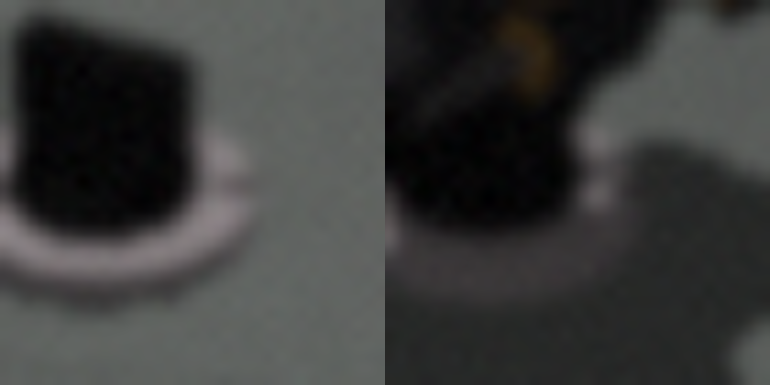

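```bash
cat > q.py <<'E'
from h import *
s=r.read_state();M=R.from_quat(s['eef_rot']).as_matrix();F=s['ft_force'];T=s['torque']
tx=M[:,0]
print("t",round(s['time'],2),"jawyaw",round(np.degrees(np.arctan2(M[1,1],M[0,1])),2),"F",F.round(1),"T",T.round(2),"w",round(s['width'],4),"Mz",[(L,round((T-np.cross(L*tx,F))[2],3)) for L in(0,.1,.15)],"jt",s['joint_torque'][4:].round(3),"Tx",round(T@tx,3))
E
python3 q.py
python3 -m pendant '[{"translation":[0.031,0.025,0],"angular":[0,0,-2],"hand":-1}]' >/dev/null; python3 q.py
python3 -m pendant '[{"translation":[0.031,0.024,0],"angular":[0,0,-2],"hand":-1}]' >/dev/null; python3 q.py
```

```text
t 33.1 jawyaw 40.49 F [ 2.6  1.1 -2. ] T [0.55 0.06 0.14] w 0.0135 Mz [(0, np.float64(0.138)), (0.1, np.float64(0.029)), (0.15, np.float64(-0.026))] jt [ 1.422 -0.253  0.792] Tx -0.001
t 33.2 jawyaw 38.65 F [ 1.1  1.1 -2.4] T [0.73 0.05 0.22] w 0.0135 Mz [(0, np.float64(0.223)), (0.1, np.float64(0.16)), (0.15, np.float64(0.129))] jt [ 1.719 -0.137  1.142] Tx -0.036
t 33.3 jawyaw 36.6 F [ 0.   0.8 -1.1] T [0.67 0.23 0.12] w 0.0133 Mz [(0, np.float64(0.119)), (0.1, np.float64(0.1)), (0.15, np.float64(0.091))] jt [ 1.72  -0.122  0.755] Tx -0.022
```

```bash
python3 -m pendant '[{"translation":[0.032,0.023,0],"angular":[0,0,-2],"hand":-1}]' >/dev/null; python3 q.py
python3 -m pendant '[{"translation":[0.033,0.022,0],"angular":[0,0,-2],"hand":-1}]' >/dev/null; python3 q.py
python3 -c "
from h import *
c=r.camera('top');cv2.imwrite('pics/top14.png',cv2.resize(c[170:290,290:430,::-1],None,fx=5,fy=5,interpolation=2))
c=r.camera('side');cv2.imwrite('pics/side14.png',cv2.resize(c[130:290,230:400,::-1],None,fx=4.5,fy=3.6,interpolation=2))"; python3 q.py
```

```text
t 33.4 jawyaw 34.59 F [-0.2  0.8 -0.5] T [0.6  0.23 0.14] w 0.0133 Mz [(0, np.float64(0.137)), (0.1, np.float64(0.124)), (0.15, np.float64(0.117))] jt [ 1.764 -0.178  0.684] Tx -0.066
t 33.5 jawyaw 32.59 F [ 0.2  1.5 -0. ] T [0.56 0.32 0.07] w 0.0134 Mz [(0, np.float64(0.074)), (0.1, np.float64(0.035)), (0.15, np.float64(0.015))] jt [ 1.802 -0.22   0.658] Tx -0.056
t 33.6 jawyaw 32.61 F [-2.5  0.4  2.9] T [ 0.56  0.54 -0.16] w 0.0133 Mz [(0, np.float64(-0.161)), (0.1, np.float64(-0.083)), (0.15, np.float64(-0.045))] jt [ 1.739 -0.107 -0.55 ] Tx 0.085
```

View pics/top14.png

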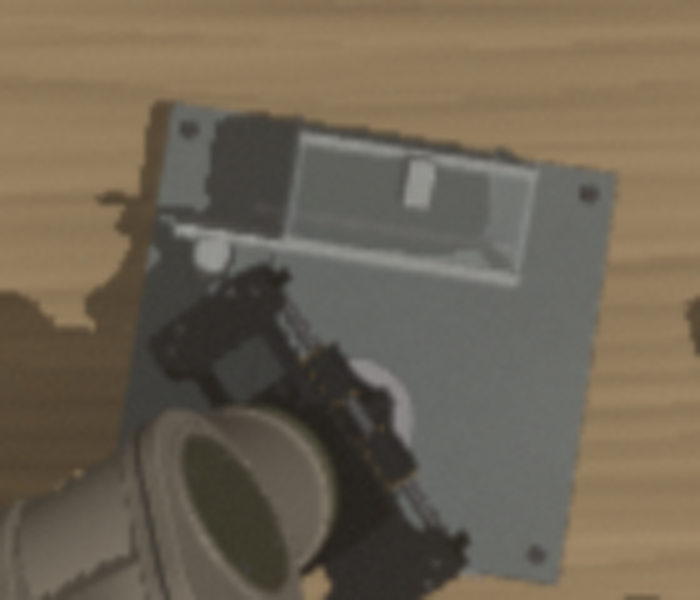

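View pics/side14.png

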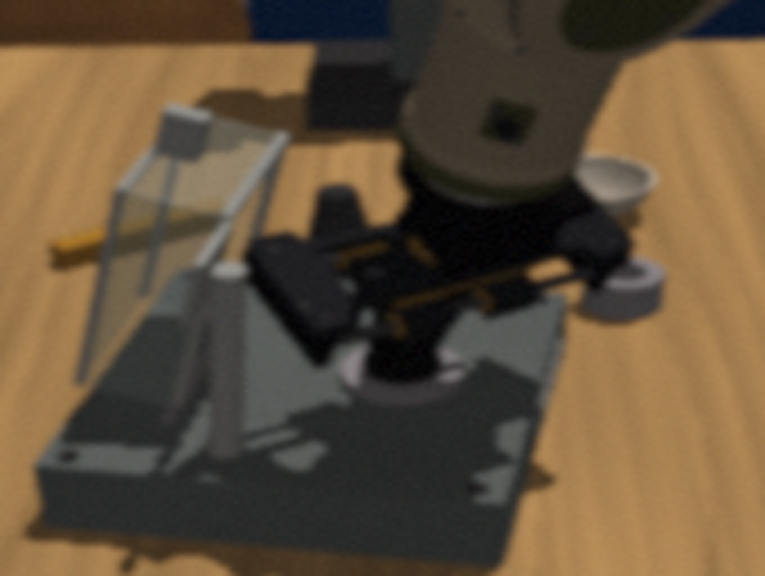

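At 47° it is still light. I'll let go, lift, and regrip lengthwise (turned +90°) to keep clear of the guard.

```bash
python3 -m pendant '[{"translation":[0,0,0],"angular":[0,0,0],"hand":0.4},{"translation":[0,0,0],"angular":[0,0,0],"hand":0.4},{"translation":[-0.3,0.5,1.4],"angular":[0,0,0],"hand":0.4},{"translation":[-0.3,0.5,1.5],"angular":[0,0,0],"hand":0.4},{"translation":[0,0,1.6],"angular":[0,0,0],"hand":0.4}]'
python3 q.py; python3 -c "
from h import *
show()"
```

```text
time: 34.1
ee_pos: [0.4612, -0.0898, 0.1388]
eef_rot: [0.262, 0.479, -0.402, 0.735]
ft_force: [1.1, 0.3, -0.8]
width: 0.0456
t 34.1 jawyaw 32.63 F [ 1.1  0.3 -0.8] T [0.34 0.24 0.03] w 0.0456 Mz [(0, np.float64(0.028)), (0.1, np.float64(-0.016)), (0.15, np.float64(-0.038))] jt [ 1.755 -0.846 -0.562] Tx -0.035
t 34.1 tcp [ 0.4612 -0.0898  0.1388] F [ 1.11  0.28 -0.79] Tq [0.34  0.244 0.028] w 0.0456
jawyaw 32.63 tool x [ 0.218 -0.341 -0.915] grasp st mm [-117.6   14.6   83.3]
j [-0.62 -0.08  0.44  2.22  0.54  0.9   0.07]
```

```bash
python3 -m pendant '[{"translation":[0.08,-0.18,0],"angular":[0,0,8.2],"hand":0.4},{"translation":[0.08,-0.18,0],"angular":[0,0,8.2],"hand":0.4},{"translation":[0.08,-0.18,0],"angular":[0,0,8.2],"hand":0.4},{"translation":[0.08,-0.18,0],"angular":[0,0,8.2],"hand":0.4},{"translation":[0.08,-0.18,0],"angular":[0,0,8.2],"hand":0.4},{"translation":[0.08,-0.18,0],"angular":[0,0,8.2],"hand":0.4},{"translation":[0.08,-0.18,0],"angular":[0,0,8.2],"hand":0.4},{"translation":[0.08,-0.18,0],"angular":[0,0,8.2],"hand":0.4},{"translation":[0.08,-0.18,0],"angular":[0,0,8.2],"hand":0.4},{"translation":[0.09,-0.18,0],"angular":[0,0,8.2],"hand":0.4},{"translation":[0.09,-0.18,0],"angular":[0,0,8],"hand":0.4},{"translation":[0,0,0],"angular":[0,0,0],"hand":0.4}]'
python3 -c "
from h import *
show()
c=r.camera('top');cv2.imwrite('pics/top15.png',cv2.resize(c[170:290,290:430,::-1],None,fx=5,fy=5,interpolation=2))
c=r.camera('side');cv2.imwrite('pics/side15.png',cv2.resize(c[130:290,230:400,::-1],None,fx=4.5,fy=3.6,interpolation=2))
show()"
```

```text
time: 35.3
ee_pos: [0.4713, -0.1106, 0.1388]
eef_rot: [-0.15, 0.524, 0.232, 0.806]
ft_force: [0.7, 0.2, -1.0]
width: 0.0609
t 35.3 tcp [ 0.4713 -0.1106  0.1388] F [ 0.73  0.19 -1.02] Tq [-0.172  0.413  0.018] w 0.0609
jawyaw 122.06 tool x [ 0.344  0.216 -0.914] grasp st mm [-103.8   -0.7   83.4]
j [-1.07 -0.48  1.27  2.22  0.23  0.78  2.23]
t 35.4 tcp [ 0.4706 -0.1093  0.1385] F [-0.05 -0.62 -0.04] Tq [-0.185  0.441  0.034] w 0.0609
jawyaw 121.71 tool x [ 0.344  0.214 -0.914] grasp st mm [-104.6    0.5   83. ]
j [-1.06 -0.47  1.26  2.22  0.23  0.77  2.21]
```

View pics/top15.png

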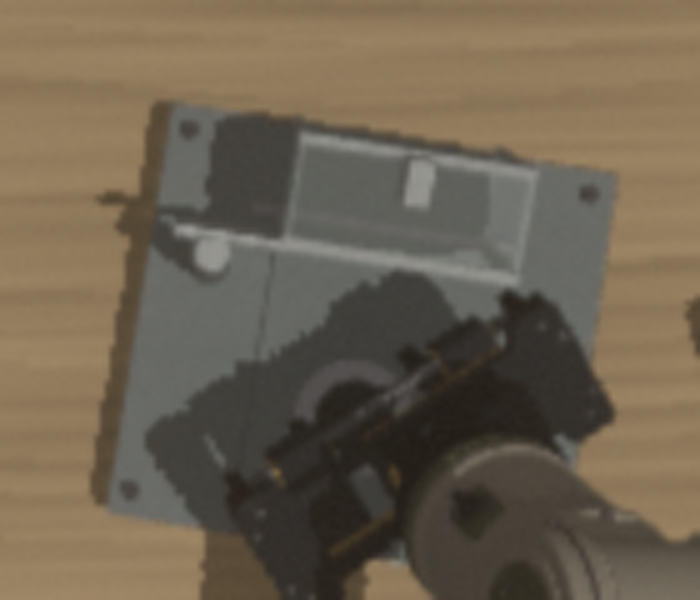

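View pics/side15.png

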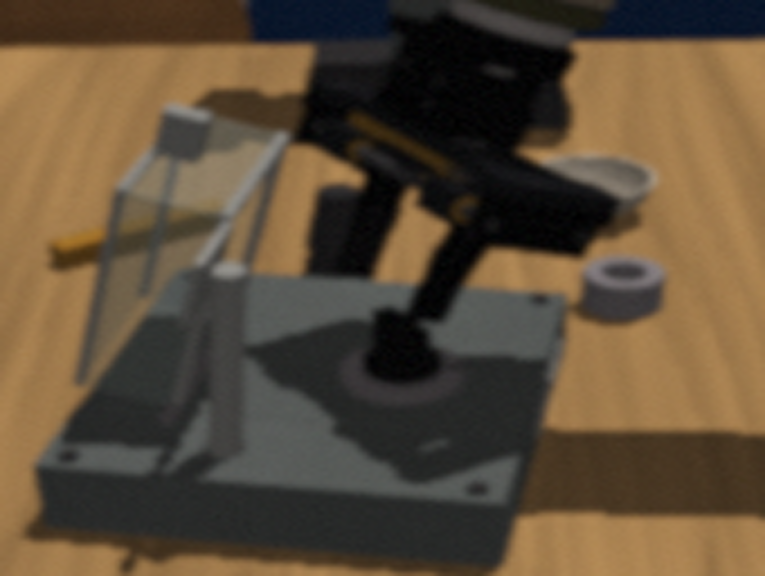

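```bash
python3 -m pendant '[{"translation":[0,0,-1.5],"angular":[0,0,0.3],"hand":0.4},{"translation":[0,0,-1.5],"angular":[0,0,0.3],"hand":0.4}]' >/dev/null; python3 -c "
from h import *
show()"; python3 -m pendant '[{"translation":[0,0,-1.5],"angular":[0,0,0.3],"hand":0.4},{"translation":[0,0,0],"angular":[0,0,0],"hand":-1},{"translation":[0,0,0],"angular":[0,0,0],"hand":-1},{"translation":[0,0,0],"angular":[0,0,0],"hand":-1},{"translation":[0,0,0],"angular":[0,0,0],"hand":-1}]' 60; python3 -c "
from h import *
show()"
```

```text
t 35.6 tcp [ 0.4668 -0.1078  0.1116] F [0.52 0.17 0.38] Tq [-0.231  0.44  -0.017] w 0.0607
jawyaw 122.24 tool x [ 0.344  0.212 -0.915] grasp st mm [-108.7    1.2   56.1]
j [-1.13 -0.5   1.34  2.26  0.29  0.72  2.2 ]
time: 36.1
ee_pos: [0.4631, -0.1106, 0.1039]
eef_rot: [-0.158, 0.521, 0.228, 0.807]
ft_force: [27.8, -29.8, -33.9]
width: 0.0414
t 36.1 tcp [ 0.4631 -0.1106  0.1039] F [ 27.85 -29.81 -33.92] Tq [-7.263 -2.065 -3.627] w 0.0414
jawyaw 122.19 tool x [ 0.353  0.203 -0.913] grasp st mm [-111.7   -2.2   48.4]
j [-1.12 -0.5   1.34  2.28  0.3   0.69  2.2 ]
```

Joint limits (J2, J3) blocked that pose and the grip pulled sideways, so I'm opening at once.

```bash
python3 -m pendant '[{"translation":[0,0,0],"angular":[0,0,0],"hand":0.4},{"translation":[0,0,0],"angular":[0,0,0],"hand":0.4}]' 40; python3 -c "
from h import *
show()"
```

```text
time: 36.3
ee_pos: [0.4621, -0.1086, 0.1036]
eef_rot: [-0.156, 0.522, 0.229, 0.807]
ft_force: [6.2, -9.0, -5.5]
width: 0.0512
t 36.3 tcp [ 0.4621 -0.1086  0.1036] F [ 6.16 -9.   -5.47] Tq [-2.343 -0.151 -1.111] w 0.0512
jawyaw 122.22 tool x [ 0.35   0.207 -0.914] grasp st mm [-113.1   -0.4   48.1]
j [-1.12 -0.5   1.34  2.28  0.3   0.69  2.2 ]
```

```bash
python3 -m pendant '[{"translation":[0,0,0.8],"angular":[0,0,0],"hand":0.4},{"translation":[0,0,1.6],"angular":[0,0,0],"hand":0.4},{"translation":[0,0,1.6],"angular":[0,0,0],"hand":0.4},{"translation":[0,0,0.8],"angular":[0,0,0],"hand":0.4}]'
python3 -c "
from h import *
show()
c=r.camera('top');cv2.imwrite('pics/top16.png',cv2.resize(c[170:290,290:430,::-1],None,fx=5,fy=5,interpolation=2))
c=r.camera('side');cv2.imwrite('pics/side16.png',cv2.resize(c[130:290,230:400,::-1],None,fx=4.5,fy=3.6,interpolation=2));cv2.imwrite('pics/side16f.png',c[:,:,::-1])"
```

```text
time: 36.7
ee_pos: [0.4608, -0.1046, 0.1517]
eef_rot: [-0.156, 0.522, 0.233, 0.805]
ft_force: [-0.0, 0.2, -0.1]
width: 0.0607
t 36.7 tcp [ 0.4608 -0.1046  0.1517] F [-0.03  0.19 -0.09] Tq [-0.265  0.456  0.03 ] w 0.0607
jawyaw 122.55 tool x [ 0.346  0.212 -0.914] grasp st mm [-115.2    3.4   96.2]
j [-0.99 -0.5   1.16  2.23  0.24  0.81  2.2 ]
```

View pics/side16.png

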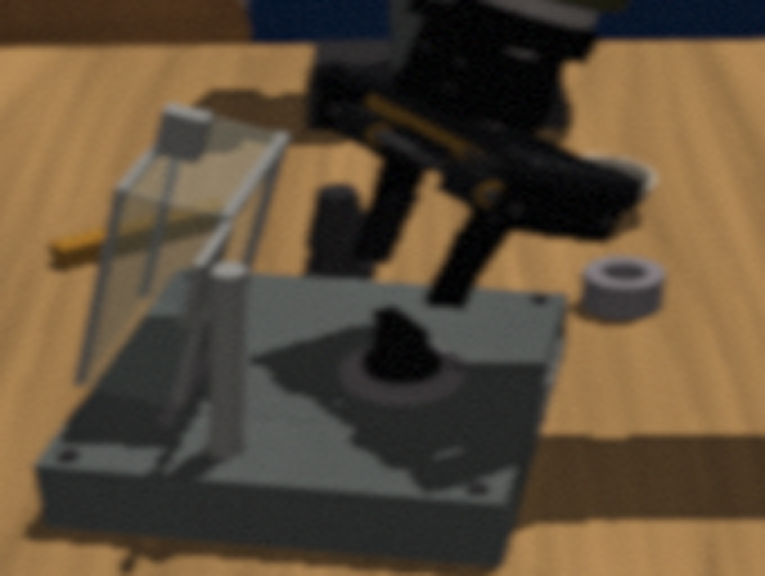

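```bash
python3 -m pendant '[{"translation":[0.05,0.04,0],"angular":[0,0,-8.2],"hand":0},{"translation":[0.05,0.04,0],"angular":[0,0,-8.2],"hand":0},{"translation":[0.05,0.04,0],"angular":[0,0,-8.2],"hand":0},{"translation":[0.05,0.04,0],"angular":[0,0,-8.2],"hand":0},{"translation":[0.05,0.04,0],"angular":[0,0,-8.2],"hand":0},{"translation":[0.05,0.04,0],"angular":[0,0,-8.2],"hand":0},{"translation":[0.05,0.04,0],"angular":[0,0,-8.2],"hand":0},{"translation":[0.05,0.04,0],"angular":[0,0,-8.2],"hand":0},{"translation":[0.05,0.04,0],"angular":[0,0,-8.2],"hand":0},{"translation":[0.05,0.04,0],"angular":[0,0,-8.2],"hand":0},{"translation":[0.05,0.04,0],"angular":[0,0,-8.2],"hand":0},{"translation":[0,0,-0.5],"angular":[-3.2,-2.1,0],"hand":0},{"translation":[0,0,-0.5],"angular":[-3.2,-2.1,0],"hand":0},{"translation":[0,0,0],"angular":[-3.2,-2.1,0],"hand":0},{"translation":[0,0,0],"angular":[0,0,0],"hand":0}]'
python3 -c "
from h import *
show()
c=r.camera('top');cv2.imwrite('pics/top17.png',cv2.resize(c[170:290,290:430,::-1],None,fx=5,fy=5,interpolation=2))
c=r.camera('side');cv2.imwrite('pics/side17.png',cv2.resize(c[130:290,230:400,::-1],None,fx=4.5,fy=3.6,interpolation=2));show()"
```

```text
time: 38.3
ee_pos: [0.4649, -0.0996, 0.139]
eef_rot: [0.217, 0.404, -0.428, 0.779]
ft_force: [-0.7, -0.7, -0.4]
width: 0.0433
t 38.3 tcp [ 0.4649 -0.0996  0.139 ] F [-0.71 -0.75 -0.41] Tq [ 0.509  0.46  -0.01 ] w 0.0433
jawyaw 32.69 tool x [ 0.307 -0.491 -0.815] grasp st mm [-111.4    4.8   84.1]
j [-0.48 -0.06  0.18  2.29  0.8   0.91 -0.23]
t 38.4 tcp [ 0.4659 -0.1003  0.1402] F [ 0.36  0.04 -0.42] Tq [ 0.516  0.382 -0.041] w 0.0434
jawyaw 32.58 tool x [ 0.306 -0.489 -0.816] grasp st mm [-110.4    4.3   85.3]
j [-0.47 -0.06  0.19  2.28  0.8   0.91 -0.22]
```

View pics/side17.png

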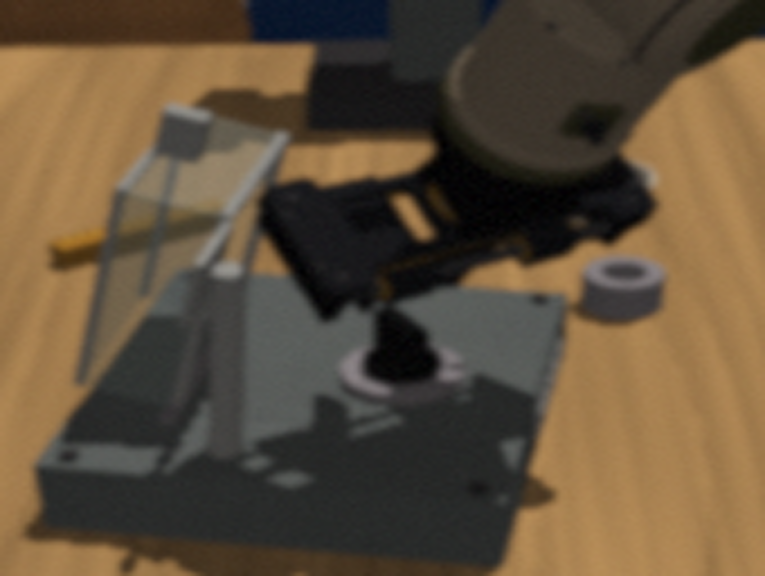

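View pics/top17.png

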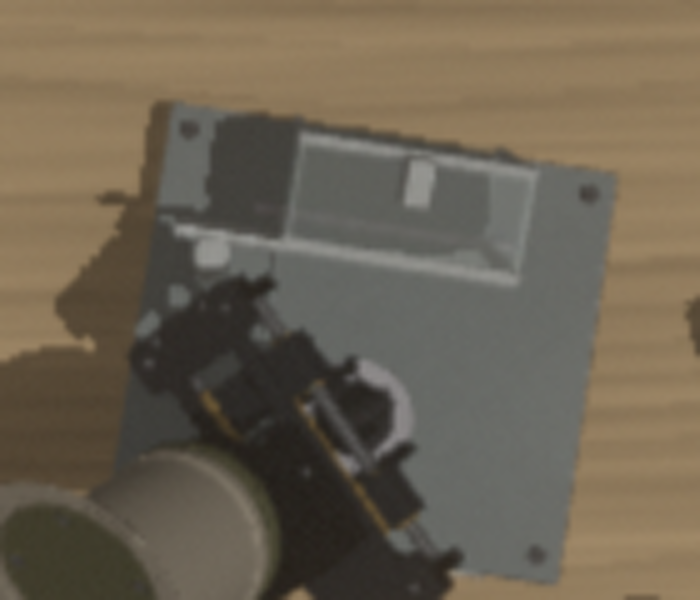

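```bash
python3 -m pendant '[{"translation":[0,0,-1.6],"angular":[0,0,0],"hand":-0.2},{"translation":[0,0,-1.6],"angular":[0,0,0],"hand":-0.3},{"translation":[0,0,-1.5],"angular":[0,0,0],"hand":-0.3}]' >/dev/null; python3 -c "
from h import *
show()"
python3 -m pendant '[{"translation":[0,0,0],"angular":[0,0,0],"hand":-1},{"translation":[0,0,0],"angular":[0,0,0],"hand":-1},{"translation":[0,0,0],"angular":[0,0,0],"hand":-1},{"translation":[0,0,0],"angular":[0,0,0],"hand":-1}]' 50; python3 q.py; python3 -c "
from h import *
show()"
```

```text
t 38.7 tcp [ 0.4666 -0.1008  0.0936] F [-0.23  0.25  0.06] Tq [ 0.549  0.379 -0.003] w 0.0318
jawyaw 32.46 tool x [ 0.307 -0.49  -0.816] grasp st mm [-109.6    3.9   38.7]
j [-0.47  0.04  0.19  2.32  0.87  0.81 -0.34]
time: 39.1
ee_pos: [0.4672, -0.0999, 0.0946]
eef_rot: [0.219, 0.403, -0.427, 0.779]
ft_force: [5.8, -0.4, -4.2]
width: 0.0133
t 39.1 jawyaw 32.59 F [ 5.8 -0.4 -4.2] T [ 0.93 -0.32  0.51] w 0.0133 Mz [(0, np.float64(0.511)), (0.1, np.float64(0.241)), (0.15, np.float64(0.106))] jt [1.751 2.5   0.118] Tx 0.027
t 39.1 tcp [ 0.4672 -0.0999  0.0946] F [ 5.76 -0.38 -4.22] Tq [ 0.928 -0.319  0.511] w 0.0133
jawyaw 32.59 tool x [ 0.31  -0.489 -0.815] grasp st mm [-109.1    5.    39.8]
j [-0.47  0.04  0.19  2.32  0.87  0.81 -0.34]
```

```bash
python3 -m pendant '[{"translation":[0.03,0.018,0],"angular":[0,0,-2],"hand":-1},{"translation":[0.03,0.017,0],"angular":[0,0,-2],"hand":-1}]' >/dev/null; python3 q.py
python3 -m pendant '[{"translation":[0.031,0.016,0],"angular":[0,0,-2],"hand":-1}]' >/dev/null; python3 q.py
python3 -m pendant '[{"translation":[0.031,0.015,0],"angular":[0,0,-2],"hand":-1}]' >/dev/null; python3 q.py
```

```text
t 39.3 jawyaw 28.51 F [ 5.1 -0.9 -4.3] T [ 0.9  -0.45  0.63] w 0.0139 Mz [(0, np.float64(0.635)), (0.1, np.float64(0.401)), (0.15, np.float64(0.283))] jt [1.96  2.2   0.469] Tx -0.039
t 39.4 jawyaw 26.5 F [ 5.   0.  -2.3] T [ 0.84 -0.45  0.57] w 0.0135 Mz [(0, np.float64(0.572)), (0.1, np.float64(0.31)), (0.15, np.float64(0.18))] jt [1.919 2.244 0.371] Tx -0.018
t 39.5 jawyaw 24.48 F [ 5.3  0.3 -1. ] T [ 0.75 -0.62  0.68] w 0.0135 Mz [(0, np.float64(0.679)), (0.1, np.float64(0.393)), (0.15, np.float64(0.25))] jt [1.741 2.344 0.422] Tx -0.049
```

Working out the moment about the tool axis (clean of lever effects), it is 0.04 N m, so it is still light. The seat should show as −0.33. I'll go a little further.

```bash
python3 -m pendant '[{"translation":[0.032,0.014,0],"angular":[0,0,-2],"hand":-1}]' >/dev/null; python3 q.py
python3 -c "
from h import *
c=r.camera('top');cv2.imwrite('pics/top18.png',cv2.resize(c[170:290,290:430,::-1],None,fx=5,fy=5,interpolation=2))
c=r.camera('side');cv2.imwrite('pics/side18.png',cv2.resize(c[130:290,230:400,::-1],None,fx=4.5,fy=3.6,interpolation=2));show()"
```

```text
t 39.6 jawyaw 22.46 F [5.2 0.8 1.3] T [ 0.64 -0.7   0.67] w 0.0136 Mz [(0, np.float64(0.674)), (0.1, np.float64(0.379)), (0.15, np.float64(0.232))] jt [1.568 2.394 0.415] Tx -0.032
t 39.7 tcp [ 0.4688 -0.0991  0.0945] F [2.78 3.15 7.01] Tq [ 0.492 -0.476  0.414] w 0.0136
jawyaw 22.48 tool x [ 0.218 -0.537 -0.815] grasp st mm [-108.1    5.6   39.6]
j [-0.48  0.11  0.19  2.24  0.79  0.91 -0.44]
```

View pics/side18.png

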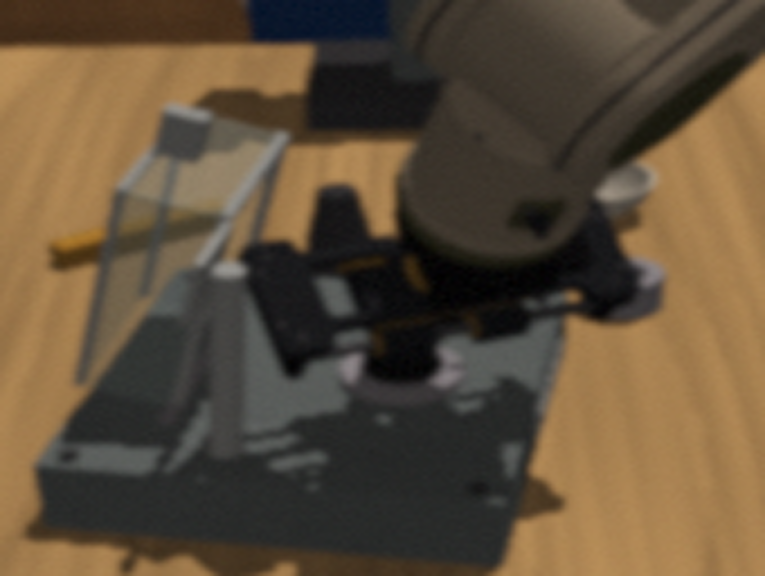

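View pics/top18.png

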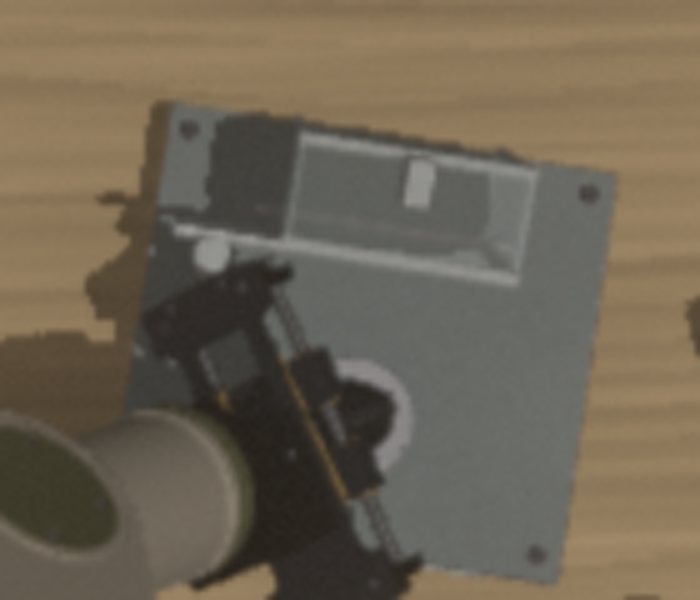

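Still light at 57°, and the body is now close to the prop. I'll release and regrip lengthwise at −33° with less tilt.

```bash
python3 -m pendant '[{"translation":[0,0,0],"angular":[0,0,0],"hand":0.4},{"translation":[0,0,0],"angular":[0,0,0],"hand":0.4},{"translation":[-0.2,0.5,1.4],"angular":[0,0,0],"hand":0.4},{"translation":[-0.2,0.5,1.6],"angular":[0,0,0],"hand":0.4},{"translation":[0,0,1.8],"angular":[0,0,0],"hand":0.4},{"translation":[0.05,-0.18,0],"angular":[0,0,8.2],"hand":0.4},{"translation":[0.05,-0.18,0],"angular":[0,0,8.2],"hand":0.4},{"translation":[0.05,-0.18,0],"angular":[0,0,8.2],"hand":0.4},{"translation":[0.05,-0.18,0],"angular":[0,0,8.2],"hand":0.4},{"translation":[0.05,-0.18,0],"angular":[0,0,8.2],"hand":0.4},{"translation":[0.05,-0.18,0],"angular":[0,0,8.2],"hand":0.4},{"translation":[0.05,-0.18,0],"angular":[1.9,5.7,0],"hand":0.4},{"translation":[0.05,-0.18,0],"angular":[1.9,5.7,0],"hand":0.4},{"translation":[0.05,-0.18,0],"angular":[1.9,5.7,0],"hand":0.4},{"translation":[0.06,-0.18,0],"angular":[0,0,8.2],"hand":0.4},{"translation":[0.06,-0.18,0],"angular":[0,0,8.2],"hand":0.4},{"translation":[0,0,0],"angular":[0,0,8.2],"hand":0.4},{"translation":[0,0,0],"angular":[0,0,8.2],"hand":0.4},{"translation":[0,0,0],"angular":[0,0,8],"hand":0.4},{"translation":[0,0,0],"angular":[0,0,0],"hand":0.4}]'
python3 -c "
from h import *
show()
c=r.camera('top');cv2.imwrite('pics/top19.png',cv2.resize(c[170:290,290:430,::-1],None,fx=5,fy=5,interpolation=2));cv2.imwrite('pics/top19f.png',c[:,:,::-1])
c=r.camera('side');cv2.imwrite('pics/side19.png',cv2.resize(c[130:290,230:400,::-1],None,fx=4.5,fy=3.6,interpolation=2));cv2.imwrite('pics/side19f.png',c[:,:,::-1]);show()"
```

```text
time: 41.7
ee_pos: [0.4654, -0.1064, 0.1412]
eef_rot: [-0.086, 0.591, 0.064, 0.8]
ft_force: [0.2, -0.7, 0.1]
width: 0.0611
t 41.7 tcp [ 0.4654 -0.1064  0.1412] F [ 0.23 -0.71  0.12] Tq [ 0.038  0.379 -0.057] w 0.0611
jawyaw 101.72 tool x [ 0.294  0.001 -0.956] grasp st mm [-110.4    1.1   85.5]
j [-0.21 -0.12  0.36  2.21 -0.01  0.74  1.94]
t 41.8 tcp [ 0.4658 -0.1055  0.1414] F [-0.05  0.8   0.83] Tq [-0.003  0.361 -0.072] w 0.0609
jawyaw 101.26 tool x [ 0.294 -0.001 -0.956] grasp st mm [-110.1    2.    85.6]
j [-0.21 -0.12  0.35  2.21 -0.    0.74  1.93]
```

View pics/side19.png

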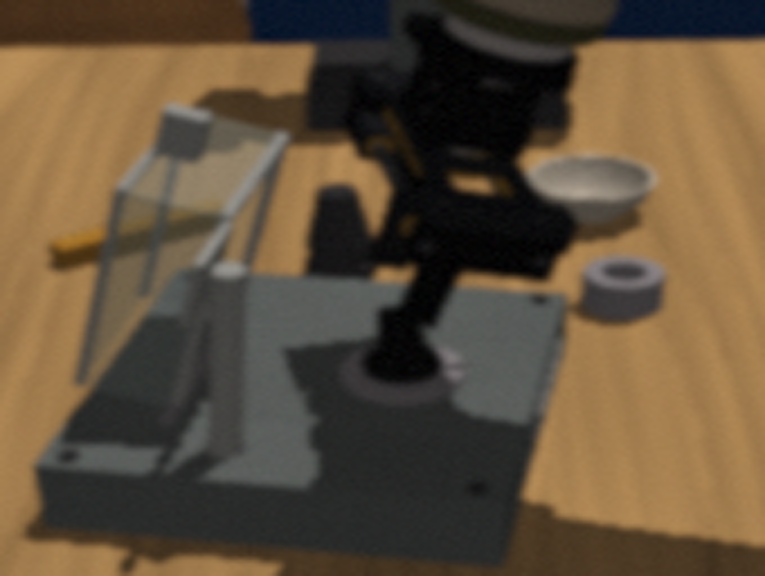

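View pics/top19.png

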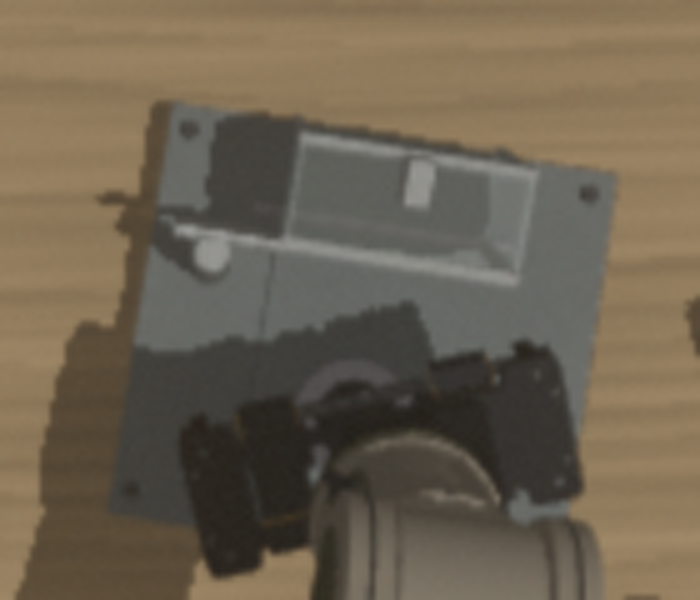

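```bash
cat > tgt.py <<'E'
import sys
from h import *
def tgt(jy,tilt,gx,gy,gz):
    j=np.radians(jy);y=np.array([np.cos(j),np.sin(j),0]);f=np.array([np.sin(j),-np.cos(j),0]);t=np.radians(tilt)
    x=np.sin(t)*f-np.cos(t)*np.array([0,0,1]);z=np.cross(x,y)
    Rt=np.column_stack([x,y,z]);p=st(gx,gy,gz)-.006*x
    s=r.read_state();Rc=R.from_quat(s['eef_rot']).as_matrix()
    print("rotvec deg",np.degrees(R.from_matrix(Rt@Rc.T).as_rotvec()).round(2),"dp cm",(100*(p-s['ee_pos'])).round(2))
tgt(*map(float,sys.argv[1:]))
E
python3 tgt.py 112.5 17 -105 0 85; python3 tgt.py 112.5 20 -105 0 85
```

```text
rotvec deg [ 3.43  0.8  11.24] dp cm [ 0.48 -0.36 -0.06]
rotvec deg [ 4.3  -2.08 11.33] dp cm [ 0.45 -0.37 -0.07]
```

```bash
python3 -m pendant '[{"translation":[0.12,-0.09,0],"angular":[0.93,0,2.83],"hand":0.4},{"translation":[0.12,-0.09,0],"angular":[0.93,0,2.83],"hand":0.4},{"translation":[0.12,-0.09,0],"angular":[0.93,0,2.83],"hand":0.4},{"translation":[0.12,-0.09,0],"angular":[0.93,0,2.83],"hand":0.4},{"translation":[0,0,-1],"angular":[0,0,0],"hand":0.4}]' >/dev/null; python3 -c "
from h import *
show()"; python3 tgt.py 112.5 18 -105 0 39
```

```text
t 42.3 tcp [ 0.4719 -0.1095  0.1323] F [-0.18  1.12 -0.42] Tq [-0.062  0.348 -0.027] w 0.0607
jawyaw 112.67 tool x [ 0.285  0.119 -0.951] grasp st mm [-1.035e+02 -1.000e-01  7.660e+01]
j [-0.21 -0.05  0.47  2.18 -0.24  0.77  2.38]
rotvec deg [ 0.02 -0.01 -0.17] dp cm [-0.14  0.03 -3.76]
```

```bash
python3 -m pendant '[{"translation":[-0.1,0,-1.3],"angular":[0,0,0],"hand":0.4},{"translation":[0,0,-1.3],"angular":[0,0,0],"hand":0.4},{"translation":[0,0,-1.1],"angular":[0,0,0],"hand":0.3},{"translation":[0,0,0],"angular":[0,0,0],"hand":0.2}]' >/dev/null; python3 -c "
from h import *
show()"; python3 tgt.py 112.5 18 -105 0 39
```

```text
t 42.7 tcp [ 0.4689 -0.1086  0.0926] F [0.57 0.11 0.23] Tq [-0.116  0.418  0.008] w 0.055
jawyaw 112.89 tool x [ 0.28   0.119 -0.952] grasp st mm [-106.7    0.3   36.9]
j [-0.21  0.02  0.48  2.22 -0.32  0.68  2.46]
rotvec deg [ 0.05 -0.26 -0.39] dp cm [ 0.16 -0.06  0.21]
```

```bash
python3 -m pendant '[{"translation":[0.14,-0.05,0.15],"angular":[0,-0.2,-0.4],"hand":-1},{"translation":[0,0,0],"angular":[0,0,0],"hand":-1},{"translation":[0,0,0],"angular":[0,0,0],"hand":-1}]' 60; python3 q.py; python3 -c "
from h import *
show()"
```

```text
time: 43.0
ee_pos: [0.4719, -0.1088, 0.097]
eef_rot: [-0.115, 0.575, 0.158, 0.794]
ft_force: [-3.3, 3.7, 3.7]
width: 0.041
t 43.0 jawyaw 112.56 F [-3.3  3.7  3.7] T [0.87 0.66 0.28] w 0.041 Mz [(0, np.float64(0.284)), (0.1, np.float64(0.139)), (0.15, np.float64(0.067))] jt [-0.101 -2.29   0.016] Tx 0.058
t 43.0 tcp [ 0.4719 -0.1088  0.097 ] F [-3.34  3.66  3.72] Tq [0.869 0.655 0.284] w 0.041
jawyaw 112.56 tool x [ 0.288  0.119 -0.95 ] grasp st mm [-103.7    0.6   41.3]
j [-0.21  0.01  0.48  2.22 -0.32  0.68  2.45]
```

```bash
R2='x'; 
python3 -m pendant '[{"translation":[0,0,0],"angular":[0,0,-2],"hand":-1},{"translation":[0,0,0],"angular":[0,0,-2],"hand":-1}]' >/dev/null; python3 q.py
python3 -m pendant '[{"translation":[0,0,0],"angular":[0,0,-2],"hand":-1}]' >/dev/null; python3 q.py
python3 -m pendant '[{"translation":[0,0,0],"angular":[0,0,-2],"hand":-1}]' >/dev/null; python3 q.py
```

```text
t 43.2 jawyaw 108.49 F [-2.4  4.   4. ] T [0.87 0.78 0.4 ] w 0.0412 Mz [(0, np.float64(0.402)), (0.1, np.float64(0.261)), (0.15, np.float64(0.191))] jt [-0.452 -2.2    1.259] Tx -0.049
t 43.3 jawyaw 106.49 F [-3.5  5.2  3.3] T [0.85 0.78 0.38] w 0.0414 Mz [(0, np.float64(0.381)), (0.1, np.float64(0.195)), (0.15, np.float64(0.102))] jt [-0.377 -2.261  1.196] Tx -0.041
t 43.4 jawyaw 104.49 F [-2.9  4.3  4.7] T [0.85 0.81 0.35] w 0.0412 Mz [(0, np.float64(0.352)), (0.1, np.float64(0.201)), (0.15, np.float64(0.125))] jt [-0.311 -2.338  1.213] Tx -0.014
```

```bash
python3 -m pendant '[{"translation":[0,0,0],"angular":[0,0,-2],"hand":-1}]' >/dev/null; python3 q.py
python3 -m pendant '[{"translation":[0,0,0],"angular":[0,0,-2],"hand":-1}]' >/dev/null; python3 q.py
```

```text
t 43.5 jawyaw 102.52 F [-3.6  3.9  4.6] T [0.91 0.75 0.71] w 0.0416 Mz [(0, np.float64(0.714)), (0.1, np.float64(0.572)), (0.15, np.float64(0.501))] jt [-0.544 -2.456  0.832] Tx -0.35
t 43.6 jawyaw 100.53 F [-4.5  4.7  4.9] T [0.92 0.89 0.77] w 0.0415 Mz [(0, np.float64(0.77)), (0.1, np.float64(0.601)), (0.15, np.float64(0.516))] jt [-0.451 -2.525  0.89 ] Tx -0.4
```

The seat was felt between jaw yaw 104.5° and 102.5° (moment −0.35). I'll nip about 10° past 103.5°, to 93.3°.

```bash
python3 -m pendant '[{"translation":[0,0,0],"angular":[0,0,-1.8],"hand":-1},{"translation":[0,0,0],"angular":[0,0,-1.8],"hand":-1},{"translation":[0,0,0],"angular":[0,0,-1.8],"hand":-1}]' >/dev/null; python3 q.py
python3 -m pendant '[{"translation":[0,0,0],"angular":[0,0,-1.8],"hand":-1},{"translation":[0,0,0],"angular":[0,0,0],"hand":-1}]' >/dev/null; python3 q.py
```

```text
t 43.9 jawyaw 95.14 F [-3.5  4.7  4.5] T [1.04 0.92 0.81] w 0.0412 Mz [(0, np.float64(0.81)), (0.1, np.float64(0.656)), (0.15, np.float64(0.58))] jt [-0.167 -2.682  0.802] Tx -0.424
t 44.1 jawyaw 93.35 F [-3.6  4.4  4.1] T [0.99 0.9  0.55] w 0.0418 Mz [(0, np.float64(0.55)), (0.1, np.float64(0.407)), (0.15, np.float64(0.336))] jt [ 0.647 -2.762 -1.154] Tx -0.198
```

```bash
python3 -m pendant '[{"translation":[0,0,0],"angular":[0,0,0],"hand":0.3},{"translation":[0,0,0],"angular":[0,0,0],"hand":0.3},{"translation":[0,0,0],"angular":[0,0,0],"hand":0.3},{"translation":[0,0,1.5],"angular":[0,0,0],"hand":0.3},{"translation":[-0.3,0,2.5],"angular":[0,0,0],"hand":0.3},{"translation":[-1,0,3],"angular":[0,0,0],"hand":0.3},{"translation":[-1,3,3],"angular":[0,0,0],"hand":0.3},{"translation":[0,4,2],"angular":[0,0,0],"hand":0.3},{"translation":[0,4,0],"angular":[0,0,0],"hand":0.3},{"translation":[0,4,0],"angular":[0,0,0],"hand":0.3},{"translation":[0,4,0],"angular":[0,0,0],"hand":0.3},{"translation":[0,4,0],"angular":[0,0,0],"hand":0.3}]'
python3 -c "
from h import *
show()
c=r.camera('top');cv2.imwrite('pics/top20f.png',c[:,:,::-1]);cv2.imwrite('pics/top20.png',cv2.resize(c[170:290,290:430,::-1],None,fx=5,fy=5,interpolation=2))
for n in ('collar_mark','knob_grip','prop_mid'):print(n,[(np.round(d['point'],1).tolist(),round(d['confidence'],2)) for d in r.mark_of('top',n)])
c=r.camera('side');cv2.imwrite('pics/side20f.png',c[:,:,::-1]);cv2.imwrite('pics/side20.png',cv2.resize(c[130:290,230:400,::-1],None,fx=4.5,fy=3.6,interpolation=2));show()
for n in ('collar_mark',):print(n,[(np.round(d['point'],1).tolist(),round(d['confidence'],2)) for d in r.mark_of('side',n)])
"
```

```text
time: 45.3
ee_pos: [0.4486, 0.1219, 0.2168]
eef_rot: [-0.017, 0.586, 0.023, 0.81]
ft_force: [1.2, 0.4, 1.2]
width: 0.0566
t 45.3 tcp [0.4486 0.1219 0.2168] F [1.19 0.41 1.23] Tq [-0.005  0.386 -0.017] w 0.0566
jawyaw 93.28 tool x [ 0.312  0.017 -0.95 ] grasp st mm [-168.   222.7  161.1]
j [-0.38 -0.21 -0.06  2.14  0.13  0.93  1.12]
collar_mark [([263.4, 358.7], 0.58)]
knob_grip [([254.7, 359.4], 0.49)]
prop_mid [([202.8, 217.5], 0.61), ([197.2, 201.1], 0.58), ([241.4, 171.6], 0.5), ([222.0, 335.5], 0.41)]
t 45.55 tcp [0.4488 0.1197 0.2163] F [-0.08  0.62 -0.48] Tq [-0.026  0.379 -0.009] w 0.0566
jawyaw 93.29 tool x [ 0.31   0.016 -0.95 ] grasp st mm [-167.4  220.6  160.6]
j [-0.38 -0.21 -0.06  2.14  0.13  0.93  1.13]
collar_mark [([232.4, 332.3], 0.6)]
```

View pics/side20.png

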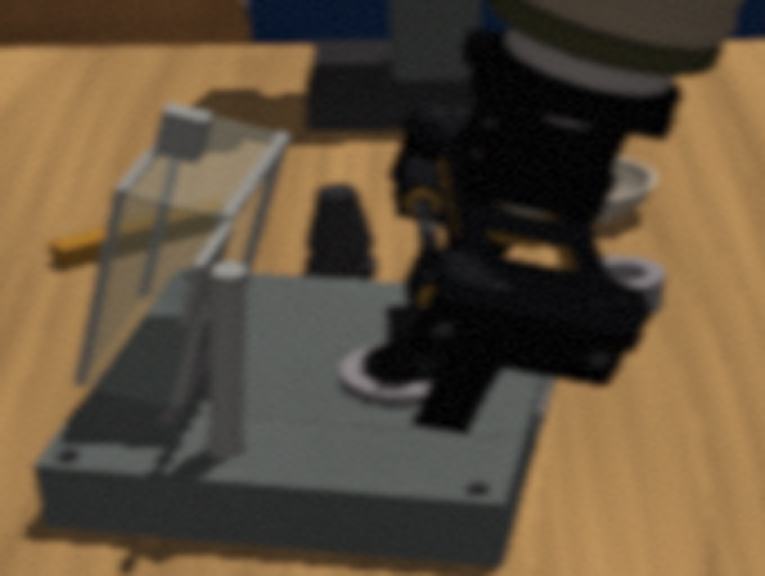

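View pics/top20.png

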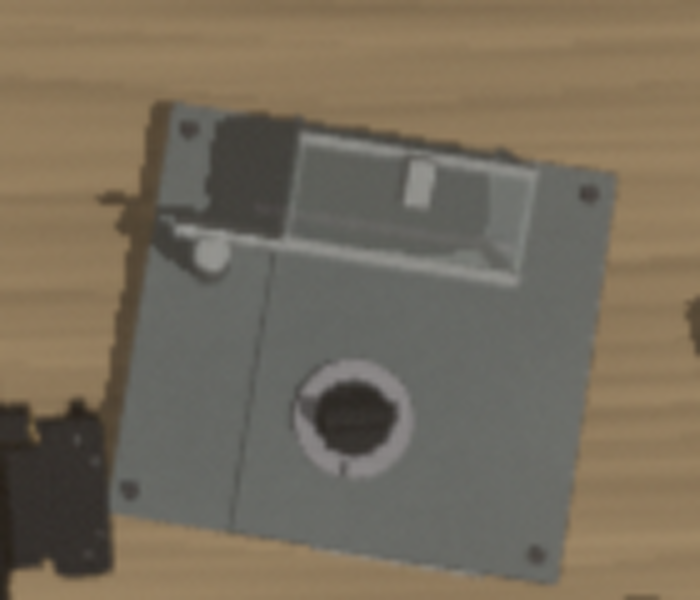

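Run:
```python
from h import *
a=cv2.imread('pics/top4.png');a=cv2.resize(a,(290,160),interpolation=cv2.INTER_AREA) # full px at (130,150)
b=cv2.imread('pics/top20f.png')[150:310,130:420]
g=lambda x:x.astype(float).mean(2)
k=proj('top',st(-105,0,8)); 
for n,x in(('before',a),('after',b)):
  G=g(x);best=[]
  for deg in np.arange(-195,-140,1.):
    v=[]
    for rr in (27,28.5,30,31.5,33):
      an=np.radians(deg);p=proj('top',st(-105+rr*np.cos(an),rr*np.sin(an),8))-[150,130]
      v.append(cv2.getRectSubPix(x.astype(np.float32).mean(2),(1,1),(float(p[1]),float(p[0])))[0,0])
    best.append((deg,np.mean(v)))
  best=np.array(best);w=np.clip(np.median(best[:,1])-best[:,1]-6,0,None);print(n,best[np.argmin(best[:,1])],(best[:,0]*w).sum()/w.sum())
big=[cv2.resize(x[90:120,210:245],None,fx=11,fy=11,interpolation=2) for x in(a,b)]
cv2.imwrite('pics/cmp2.png',np.hstack(big))
```

```text
before [-172.          115.86978912] -170.84458888448162
after [-183.           97.34382629] -181.8272656839123
```

View pics/cmp2.png

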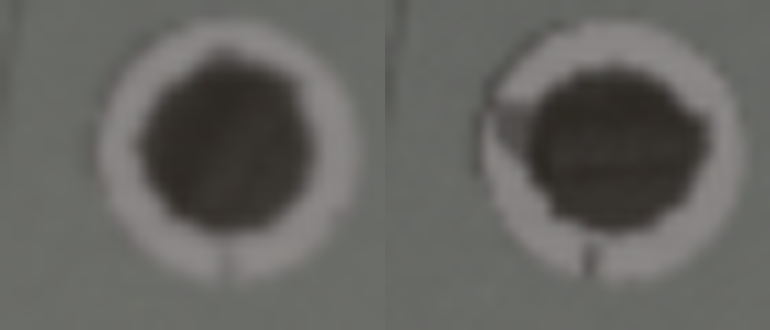

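The tick moved about 11° clockwise (−171° to −182°), consistent with the jaw's 10°. The guard rests on the prop and the gripper is clear, so I'll settle and hand in.

```bash
python3 -m pendant '[{"translation":[0,0,0],"angular":[0,0,0],"hand":0.3},{"translation":[0,0,0],"angular":[0,0,0],"hand":0.3},{"translation":[0,0,0],"angular":[0,0,0],"hand":0.3}]'
python3 -c "
from h import *
a=cv2.imread('pics/top20f.png').astype(float);c=r.camera('top')[:,:,::-1].astype(float)
print('station diff',abs(a-c)[185:290,320:420].mean(), 'F',r.read_state()['ft_force'].round(2))
print(r.close_job())"
```

```text
time: 45.9
ee_pos: [0.4488, 0.1199, 0.2164]
eef_rot: [-0.017, 0.587, 0.022, 0.809]
ft_force: [0.2, 0.4, 0.6]
width: 0.0565
station diff 0.627968253968254 F [ 0.24 -0.85  0.59]
the job is handed in; nothing more can be done
None
```

The job is done and was handed in at about 46 s.

- **Guard:** I raised it to about 1.80 rad, and it sank onto the prop by itself. My fit gave 1.38 rad about 1.5 s before it settled, a shade above the 1.28 to 1.37 given. I did not measure it again at rest.
- **Prop:** It was lowered into the socket with light contact and bottomed at about 14 N. It leans slightly towards the robot's side within the socket's play, about 11 mm at the top, against the roughly 7 mm I reckoned from the clearance.
- **Knob:** I turned it clockwise in three grips, about 67° of light travel. The seat came up clearly, with the moment about the tool axis jumping from 0.04 to about 0.35–0.4 N m. I then went on about 10° by the measured jaw angle.

**Last checks:** The collar tick has moved about 11° clockwise in the top view. The station looked unchanged between the last two pictures, and the gripper was clear with no contact force. I did not check the loose things one by one.

**One thing went wrong:** The first lengthwise regrip ran into the arm's joint limits. It pulled sideways on the knob with about 53 N at the wrist until I opened the fingers. The knob was still in its light range, and its collar shows no sign of having been disturbed by it.

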